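Put gorilla castings out to cure: fangs to the tray, crest on the crown

TASK

The castings are ready to cure. Tip the four fangs out of the saucepan into the black tray and set the empty pan back down upright on the bench, clear of the tray; then, last because it is so easily knocked off, set the crest on the crown of the gorilla head, centred, level and running from brow to nape (either way round), so that it stays balanced there on its own. Set the pan and the crest down rather than dropping them, and leave the spray can, the solvent tin and the pin comb where they are.

Things in the scene. Friction and masses are not known exactly. Their poses are not given: they have to be found in the camera images.
- head: Dark brown gorilla head form fixed on a round wooden turntable 190 mm across. Origin: centre of the turntable's underside, on the bench; x points out of the face (nape to brow), y to its left ear, z up. The skull top is a smooth ball of radius 85 mm centred 115 mm above the origin; muzzle to 127 mm forward, below 110 mm height; ears to 100 mm each side, 80 to 125 mm high. It cannot move.
- crown (a point): The highest point of the head's rounded crown, 200 mm above the bench, straight above the head's origin; axes as the head's. The crest must balance here.
- crest: Cream resin crest, 130 to 210 g: an arched saddle plate 130 mm long (x), 64 mm wide (y, 46 at the ends), 8 mm thick, with an upright fin along its middle. Origin: middle of the underside, z up through the fin. The underside is hollow along x (radius 150 mm), flat across y, flat for 13 mm either side of the origin. It stands on the bench on its two ends, origin 14 mm up. Same both ways round.
- pan: Small flared steel saucepan, 84 mm across the bottom, 128 mm at the rim, 75 mm high, wall 3 mm, floor 4 mm thick; 290 to 410 g. Origin: centre of its underside; z up out of the mouth; its handle runs level along -x at 62 mm height. It holds the four fangs; they slide out once it is tipped 100 to 115 degrees from upright; if one hangs, tip further or give a small shake.
- pan_grip (a point): Point on the axis of the pan's straight black handle, 130 mm from the pan's axis, 62 mm above its underside; axes as the pan's. The handle runs from 80 to 195 mm from the pan's axis: an octagonal bar, 22 mm across flats (flats up, down, left, right and at 45 degrees), so it can be pinched straight from above or with the tool leaned 45 degrees about it.
- tray: Shallow black plastic tray, 220 mm (x) by 180 mm (y), 30 mm high, wall and floor 4 mm. Origin: centre of its underside on the bench, z up. It cannot move.
- fang0: One of four like cream resin fangs, round cones 57 mm long, 23 mm thick at the root, 25 g. Origin: centre of the flat root, z along it to the tip. Starts standing on its root in the pan.
- fang1: One of four like cream resin fangs, round cones 57 mm long, 23 mm thick at the root, 25 g. Origin: centre of the flat root, z along it to the tip. Starts standing on its root in the pan.
- fang2: One of four like cream resin fangs, round cones 57 mm long, 23 mm thick at the root, 25 g. Origin: centre of the flat root, z along it to the tip. Starts standing on its root in the pan.
- fang3: One of four like cream resin fangs, round cones 57 mm long, 23 mm thick at the root, 25 g. Origin: centre of the flat root, z along it to the tip. Starts standing on its root in the pan.
- spray_can: Bystander: dark aerosol can, 65 mm across, 194 mm high, standing at the far right. Origin: centre of its underside.
- solvent_tin: Bystander: blue rectangular solvent tin, 60 by 105 mm, 172 mm high with its white cap, standing at the far left. Origin: centre of its underside.
- hackle: Bystander: pin comb (hackle), a wooden board 85 by 170 mm with steel pins up to 63 mm high, lying beyond the work. Origin: centre of its underside.
- crest_grip (a point): Point in the middle of the crest's fin, 30 mm above the crest's origin; axes as the crest's. The fin is 16 mm thick (y), 76 mm long (x) at full height, its top 42 mm above the crest's origin, its flat sides starting 13 mm above the origin: grip it across y from above.
Things that resemble listed ones, but are neither listed nor needed, are in the scene too. Of the things that look like the head, take the one that is farthest from the robot's base at the start. Leave any blue look-alike of the crest alone.

How it is judged:
By the outcome, as a careful person would: the job done as asked, in the order asked, and still so for the second after the job is handed in, with the robot touching nothing.
It also fails if it takes over 72 s, if anything falls off the work surface, if the arm or the gripper's body presses on something with over 40 N, if the wrist force passes 120 N, or if a joint passes its speed limit or range.

ROBOT

A 7-joint arm with a two-finger parallel gripper is mounted at the origin on the work surface. World frame = base frame: x ahead of the robot, y to its left, z up, the work surface at z = 0. Lengths are in m, angles in rad, forces in N, time in s.
With the tool pointing down it reaches from about 0.375 to 0.925 m from the base axis. Payload 3.1 kg.
Tool frame: the origin (TCP) lies midway between the tips of the shut fingers; the grasp point (between the pads) lies 19 mm behind it (robot.pinch_z is the distance from the TCP to the grasp point, in m); z points along the fingers, y is the direction in which the jaws open and shut (so a half turn about z gives the same grasp; the last joint's range is limited). The gripper opens to 85 mm and grips with 20 to 120 N. Pads are 22 mm wide; open, the fingers measure 114 mm over their backs; the gripper's body (76 mm by 85 mm) begins 54 mm behind the grasp point. The pads swing forward as they close: fully open they stand 13 mm farther back than shut.
Start: joints at [-1.213, 0.383, 0.044, 1.598, -0.018, 1.161, -0.05], TCP at [0.286, 0.584, 0.208] pointing down, gripper open.
Joint ranges: [-2.61, 2.61], [-0.41, 2.15], [-1.48, 1.57], [0, 2.5], [-1.57, 4.71], [0.05, 1.97], [-2.85, 2.85]. Speed limits (rad/s): [2.79, 2.79, 3.14, 3.14, 3.14, 3.14, 3.14].

INTERFACE

Orientations are given as a unit quaternion [w, x, y, z].
In Python, from station import robot gives the robot as it stands.
- The arm moves only by the tool servo_tool, never from a script. Its arguments are lists of equal length, an entry for each row: "claw": the closure in counts, from 0 (fully open) to 255 (shut); "travel": the shift along the world's x, y, z in m, a list of three; "rot": the turn, a rotation vector about the world's x, y, z in degrees, a list of three. A call has 1 to 12 rows; each row shifts and turns the pose as measured when the row begins; what a row does not reach is not made up. A row lasts 1/8 s, in which the tool goes at most 62.5 mm and 10.7 degrees, less where a joint would pass 70% of its speed; a pose out of reach is approached as far as the arm can. A call with a gripper value outside its range is refused whole. The fingers move at their own pace and stop on an object; "squeeze" is the grip in N (left out, the last holds). Time passes only in rows, so rows that do not move let the fingers close. It gives the time, the measured TCP pose, the force and the opening at its end, in the units of the state.
- robot.get_state(): the state, without advancing time (a new reading comes with each control period).
- robot.grab_frame(name): name is "side" or "top"; returns the picture (400x640x3 uint8, red, green, blue); there is no depth.
- robot.get_calibration(name): a dict with "camera_matrix" (3x3 intrinsics, pixels), "D" ([k1, k2, p1, p2, k3] as OpenCV has them; the pictures are not rectified), "rvec" (rotation vector, rad) and "tvec" (3), from world to camera coordinates, as OpenCV has them. Camera axes: x right, y down, z forward; pixel columns grow to the right and rows downward; lengths in m; the calibration is good to about 2 mm. A picture is of the moment at which its call begins. get_calibration takes no time and is no camera call.
- robot.hand_in(): hands the job in, once; it reports no verdict.
The state is a dict: "time": time; "joint_pos": joint angles; "joint_vel": joint speeds; "effort": joint torques, N m; "tool_pos": TCP position; "tool_rot": TCP orientation; "contact_force": force on the tool from outside, world axes, zero at the start; "moment": the same for the moment, N m; "grip_width": opening from 0.0 (shut) to 1.0 (fully open).
Only numpy, scipy, OpenCV 4.12 (cv2) and the standard library are available. Lean on these libraries where they do the work, as an engineer would, in place of code of your own. Each camera call takes 0.05 s, during which the arm holds its last target. There are 200 camera calls.

## Working session

There is one attempt and no reset: what is moved stays moved. The work goes in short steps, Python scripts to look and compute and a tool call to move; the robot and the scene stay as the last step left them, time stands still between calls to the robot, and variables do not carry over. Pictures are saved under pics/ and viewed, about 8 in all and at most 12, crops included, and the job is handed in when it is done.

Besides the shell and the picture viewer there is one more tool, called after ">>>" as name(argument=value, ...) on one line, values as JSON. servo_tool: Moves the arm, as the interface text tells. Its arguments: {"type":"object","properties":{"claw":{"type":"array","items":{"type":"number"}},"travel":{"type":"array","items":{"type":"array","items":{"type":"number"}}},"rot":{"type":"array","items":{"type":"array","items":{"type":"number"}}},"squeeze":{"type":"number"}},"required":["claw","travel","rot"]}

```bash
ls; mkdir -p pics; python3 - <<'E'
from station import robot
import cv2
for n in("side","top"):
    cv2.imwrite(f"pics/{n}0.png",robot.grab_frame(n)[:,:,::-1])
    c=robot.get_calibration(n);R=cv2.Rodrigues(c["rvec"])[0];print(n,c["camera_matrix"],c["D"],-R.T@c["tvec"].ravel(),R[2])
print(robot.get_state(),robot.pinch_z)
E
```

```text
pics
side [[407.22382635   0.         320.00803376]
 [  0.         407.22382635 199.11246989]
 [  0.           0.           1.        ]] [-0.06413595  0.          0.          0.          0.        ] [-0.14141807 -0.78649403  0.84167583] [ 0.49242248  0.67611087 -0.54808228]
top [[466.98625035   0.         327.43384072]
 [  0.         466.98625035 200.57670439]
 [  0.           0.           1.        ]] [-0.01900229  0.          0.          0.          0.        ] [0.19585807 0.088153   1.69354847] [ 0.1851017  -0.01367733 -0.98262419]
{'time': 0.1, 'joint_pos': array([-1.2127988 ,  0.38378848,  0.04380304,  1.59944316, -0.01787363,
        1.16120424, -0.0499336 ]), 'joint_vel': array([-0.00121167, -0.00254831, -0.00028599, -0.00298191,  0.00104404,
       -0.00183753, -0.00185148]), 'effort': array([ 2.65164301e-03, -4.34729540e+01,  1.02914002e+00, -2.50456291e+01,
        1.08292731e-02,  5.43801681e-03, -4.11280183e-06]), 'tool_pos': array([0.28570053, 0.58281134, 0.20677742]), 'tool_rot': array([-2.07389973e-04,  2.25888317e-01,  9.74152435e-01, -1.20805691e-03]), 'contact_force': array([0.30655796, 0.24406234, 0.79705569]), 'moment': array([-0.0314977 ,  0.0349669 ,  0.01106634]), 'grip_width': 0.9981823454212917} 0.0187
```

View pics/side0.png

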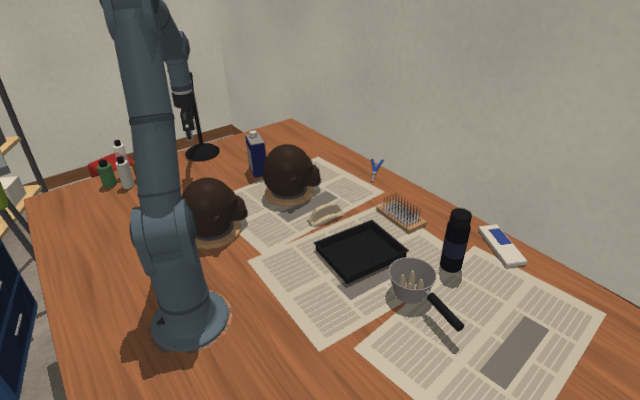

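View pics/top0.png

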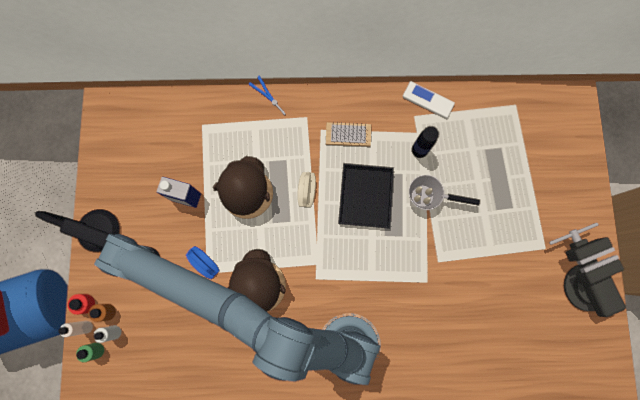

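Candidates: heads at top (243,185) [far] and (255,283) [near], so I take the far one. Crests at (306,189) [cream] and (202,262) [blue], so I take the cream one. There is one pan (427,193) and one tray (367,197). Next is a close crop.

```bash
cat >h.py <<'E'
import numpy as np,cv2
from station import robot
C={n:robot.get_calibration(n) for n in("side","top")}
def ray(n,p):
    c=C[n];R=cv2.Rodrigues(c["rvec"])[0]
    u=cv2.undistortPoints(np.array(p,float).reshape(-1,1,2),c["camera_matrix"],np.array(c["D"])).reshape(-1,2)
    d=np.c_[u,np.ones(len(u))]@R
    return -R.T@np.ravel(c["tvec"]),d/np.linalg.norm(d,axis=1)[:,None]
def plane(n,p,z):
    o,d=ray(n,p);return o+d*((z-o[2])/d[:,2])[:,None]
def proj(n,P):
    c=C[n];return cv2.projectPoints(np.array(P,float).reshape(-1,1,3),c["rvec"],c["tvec"],c["camera_matrix"],np.array(c["D"]))[0].reshape(-1,2)
E
python3 - <<'E'
import cv2,numpy as np
t=cv2.imread("pics/top0.png");s=cv2.imread("pics/side0.png")
f=lambda im,x,y,w,h,k:cv2.resize(im[y:y+h,x:x+w],None,fx=k,fy=k,interpolation=cv2.INTER_CUBIC)
a=f(t,200,140,130,98,3);b=f(t,395,160,100,70,3.9)
g=f(s,250,135,130,98,3);d=f(s,380,245,100,98,3)
b=cv2.resize(b,(390,294));d=cv2.resize(d,(390,294))
o=np.vstack([np.hstack([a,b]),np.hstack([g,d])]);o=np.clip(o*1.7,0,255).astype(np.uint8);print(o.shape);cv2.imwrite("pics/crop1.png",o)
E
```

```text
(588, 780, 3)
```

View pics/crop1.png

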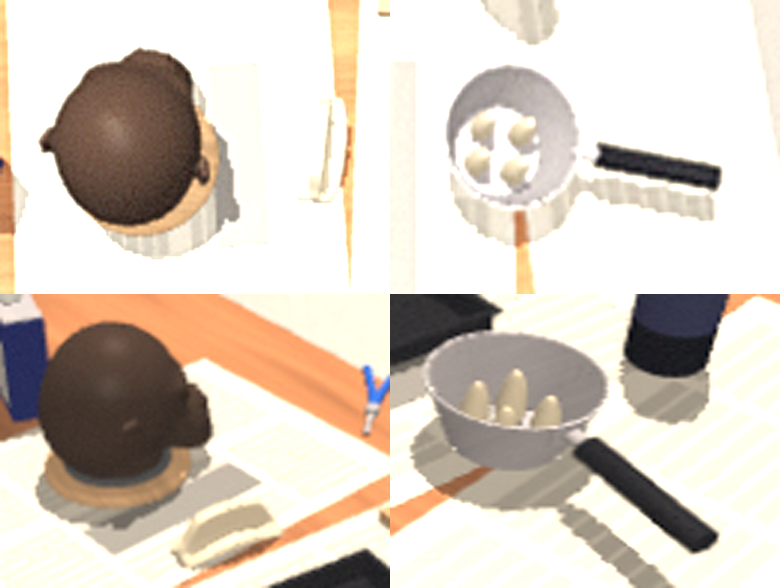

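The crop confirms the choice: the far head faces mostly image-up (ears at top (216,187) and (268,197)), the cream crest is beside it, and the four fangs stand in the pan. Now I measure.

```bash
cat >m.py <<'E'
from h import *
from scipy.optimize import least_squares
T=cv2.imread("pics/top0.png");S=cv2.imread("pics/side0.png")
def big(m,roi):
    x,y,w,h=roi;k=np.zeros(m.shape,np.uint8);k[y:y+h,x:x+w]=m[y:y+h,x:x+w]
    c=max(cv2.findContours(k,cv2.RETR_EXTERNAL,cv2.CHAIN_APPROX_NONE)[0],key=cv2.contourArea);return c[:,0,:].astype(float)
g=lambda im:cv2.cvtColor(im,cv2.COLOR_BGR2HSV)
# tray
for n,im,roi in(("top",T,(330,155,75,85)),("side",S,(305,210,110,80))):
    c=big((g(im)[...,2]<50).astype(np.uint8)*255,roi);P=plane(n,c,.03)[:,:2].astype(np.float32)
    print("tray",n,cv2.minAreaRect(P))
# handle
for n,im,roi in(("top",T,(445,185,40,30)),("side",S,(425,288,45,45))):
    c=big((g(im)[...,2]<70).astype(np.uint8)*255,roi);P=plane(n,c,.062)[:,:2].astype(np.float32)
    print("handle",n,cv2.minAreaRect(P))
# rim
h=[((448,130)),(513,66),(578,135),(465,90),(562,88)]
p=np.array([[395+(x-390)/3.9,160+y/4.2] for x,y in h]);P=plane("top",p,.075)
r=least_squares(lambda q:np.hypot(P[:,0]-q[0],P[:,1]-q[1])-.064,P.mean(0)[:2]);print("rim top",r.x,r.fun)
h=[(424,362),(607,375),(510,332),(440,343),(590,349)]
p=np.array([[380+(x-390)/3.9,245+(y-294)/3] for x,y in h]);P=plane("side",p,.075)
r=least_squares(lambda q:np.hypot(P[:,0]-q[0],P[:,1]-q[1])-.064,P.mean(0)[:2]);print("rim side",r.x,r.fun)
# ball: silhouette rays tangent to sphere radius .085, z=.115
rs=[]
k3=lambda h,x0,y0,oy:np.array([[x0+x/3,y0+(y-oy)/3] for x,y in h])
t=k3([(55,155),(75,90),(125,62),(66,193),(95,221),(140,226),(185,195),(199,160)],200,140,0)
s=k3([(110,322),(68,340),(45,372),(40,405),(155,336),(178,362)],250,135,294)
a=ray("top",t);b=ray("side",s)
dist=lambda q,o,d:np.linalg.norm(np.cross(np.array([q[0],q[1],.115])-o,d),axis=1)-.085
f=lambda q:np.r_[dist(q,*a),dist(q,*b)]
r=least_squares(f,[.5,.3]);print("ball",r.x,np.round(r.fun*1e3,1))
for w,x in(("top",a),("side",b)):print(w,least_squares(lambda q:dist(q,*x),[.5,.3]).x)
e=plane("top",k3([(44,142),(204,172)],200,140,0),.10);print("ears",e, np.degrees(np.arctan2(*(e[0]-e[1])[:2]*[-1,1])))
print("muzzle",plane("top",k3([(145,50),(190,70)],200,140,0),.09),plane("side",k3([(207,415),(190,445)],250,135,294),.08))
# crest fin
E
python3 m.py
python3 - <<'E'
import cv2,numpy as np
t=cv2.imread("pics/top0.png");s=cv2.imread("pics/side0.png")
a=cv2.resize(t[165:215,285:330],None,fx=8,fy=8,interpolation=cv2.INTER_CUBIC);b=cv2.resize(s[195:235,300:350],None,fx=8,fy=8,interpolation=cv2.INTER_CUBIC)
b=cv2.copyMakeBorder(b,0,80,0,0,0);cv2.imwrite("pics/crop2.png",np.hstack([a,b]))
E
```

```text
tray top ((0.5264047980308533, -0.07641973346471786), (0.18216699361801147, 0.2226126343011856), 83.75218963623047)
tray side ((0.5185825824737549, -0.08400362730026245), (0.20345596969127655, 0.2364867925643921), 83.74456787109375)
handle top ((0.49780598282814026, -0.4208868741989136), (0.11102553457021713, 0.01850956678390503), 78.61660766601562)
handle side ((0.498526394367218, -0.41691046953201294), (0.12493252009153366, 0.026987984776496887), 79.1217041015625)
rim top [ 0.51852734 -0.28760749] [-0.0030822   0.00152348 -0.00520923 -0.00187305  0.00113995]
rim side [ 0.52651189 -0.28420818] [ 0.00084902 -0.00141332 -0.00356311  0.00153197  0.00427662]
ball [0.54203471 0.35785446] [-2.2  1.5 10.3  3.8  9.8  9.1  1.8 -2.2  0.6 -3.7 -2.2  2.2  3.6  7. ]
top [0.53955092 0.3593879 ]
side [0.54470756 0.35621368]
ears [[0.55098061 0.4580894  0.1       ]
 [0.51168343 0.27215923 0.1       ]] -11.934089452061768
muzzle [[0.66239041 0.34341829 0.09      ]
 [0.63683694 0.29005174 0.09      ]] [[0.63729672 0.28565164 0.08      ]
 [0.57827689 0.24055285 0.08      ]]
```

View pics/crop2.png

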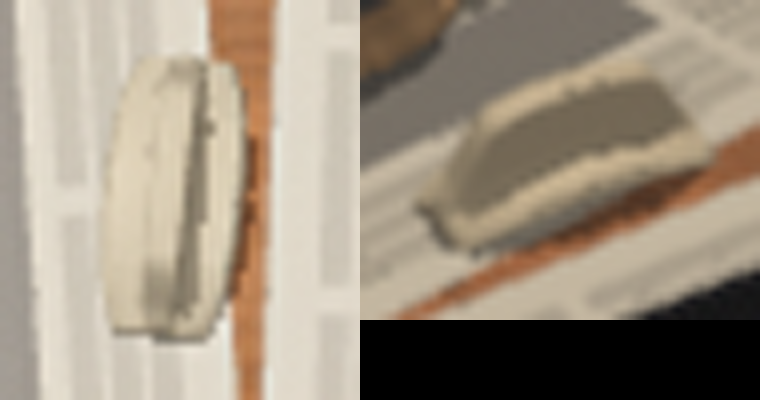

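The crop shows the crest standing upright, its long axis near image-vertical and centred about top (307,190), tilted about 6°. My pan plan is to pinch the handle with the tool leaned 30° toward the pan, then tip nose-down over the tray. Moving over now.

>>> servo_tool(claw=[0,0,0,0,0,0,0,0,0,0,0,0], travel=[[0,0,0.05],[0,0,0.05],[0.005,-0.02,0.05],[0.01,-0.05,0.01],[0.01,-0.055,0],[0.01,-0.055,0],[0.01,-0.055,0],[0.01,-0.055,0],[0.01,-0.055,0],[0.01,-0.055,0],[0.01,-0.055,0],[0.01,-0.055,0]], rot=[[0,0,0],[0,0,0],[0,0,0],[0,0,-4],[0,0,-4],[0,0,-4],[0,0,-4],[0,0,-4],[0,0,-4],[0,0,-4],[0,0,-4],[0,0,-4]], squeeze=120)

```text
time: 1.6
tool_pos: [0.3757, 0.0562, 0.3621]
tool_rot: [-0.004, 0.521, 0.854, -0.006]
contact_force: [0.4, -0.6, 0.8]
grip_width: 1.005
```

```bash
cat >d.py <<'E'
from h import *
from scipy.spatial.transform import Rotation as R
s=robot.get_state();r=R.from_quat(np.roll(s["tool_rot"],-1)).as_matrix()
print("t",s["time"],"pos",np.round(s["tool_pos"],4),"gp",np.round(s["tool_pos"]-r[:,2]*.0187,4),"q",np.round(s["joint_pos"],2),"F",np.round(s["contact_force"],1),"w",round(s["grip_width"],3))
print("x",np.round(r[:,0],3),"y",np.round(r[:,1],3),"z",np.round(r[:,2],3),"jawyaw",np.degrees(np.arctan2(r[1,1],r[0,1])).round(1))
E
python3 d.py; python3 - <<'E'
from h import *
p=plane("top",[(307,189.75)],.018);e=plane("top",[(285+192/8,165+60/8),(285+161/8,165+335/8)],.005)
b=plane("side",[(313.75,226),(343.75,215)],0)
print(p,e,e[0]-e[1]);print(b,b[1]-b[0],b.mean(0))
E
```

```text
t 1.6 pos [0.3757 0.0562 0.3621] gp [0.3759 0.0562 0.3808] q [-0.81 -0.31  0.44  1.97  0.13  1.47  0.06] F [ 0.4 -0.6  0.8] w 1.005
x [-0.458  0.889  0.002] y [ 0.889  0.458 -0.014] z [-0.013 -0.005 -1.   ] jawyaw 27.3
[[0.55338643 0.13883927 0.018     ]] [[0.62161257 0.1308828  0.005     ]
 [0.49208474 0.14700451 0.005     ]] [ 0.12952782 -0.01612171  0.        ]
[[0.49726896 0.13046573 0.        ]
 [0.61921249 0.11680651 0.        ]] [ 0.12194353 -0.01365923  0.        ] [0.55824072 0.12363612 0.        ]
```

>>> servo_tool(claw=[0,0,0,0,0,0,0,0,0,0,0,0], travel=[[0.011,-0.05,0],[0.011,-0.05,0],[0.011,-0.05,0],[0.011,-0.05,0],[0.011,-0.05,-0.01],[0.011,-0.05,-0.02],[0.011,-0.05,-0.02],[0.011,-0.05,-0.02],[0.011,-0.05,-0.02],[0.011,-0.05,-0.02],[0.005,-0.02,-0.02],[0,0,-0.02]], rot=[[0,0,-4.5],[0,0,-4.5],[0,0,-4.5],[0,0,-4.5],[0,0,-4.5],[0,0,-4.5],[0,0,-4.5],[0,0,-4.5],[5,-1,0],[7,-1.4,0],[8,-1.5,0],[8,-1.5,0]])

```text
time: 3.1
tool_pos: [0.4977, -0.475, 0.2042]
tool_rot: [-0.163, 0.735, 0.628, 0.198]
contact_force: [0.9, 0.6, -0.6]
grip_width: 0.996
```

```bash
python3 d.py
```

```text
t 3.1 pos [ 0.4977 -0.475   0.2042] gp [ 0.496  -0.4841  0.2205] q [ 0.46  0.82  0.78  1.24 -0.82  1.75  1.08] F [ 0.9  0.6 -0.6] w 0.996
x [0.133 0.858 0.495] y [ 0.987 -0.159  0.01 ] z [ 0.087  0.488 -0.869] jawyaw -9.2
```

>>> servo_tool(claw=[0,0,0,0,0,0,0,0], travel=[[0,-0.018,0],[0.001,0.015,-0.027],[0.001,0.015,-0.027],[0.001,0.015,-0.027],[0,0.015,-0.027],[0,0.015,-0.025],[0,0.01,-0.018],[0,0,0]], rot=[[0,0,-2],[0,0,0],[0,0,0],[0,0,0],[0,0,0],[0,0,0],[0,0,0],[0,0,0]])

```text
time: 4.1
tool_pos: [0.4928, -0.407, 0.0351]
tool_rot: [-0.167, 0.75, 0.608, 0.2]
contact_force: [-0.6, -0.3, 0.3]
grip_width: 1.0
```

```bash
python3 d.py; python3 - <<'E'
from h import *
s=robot.grab_frame("side")[230:350,370:490,::-1];t=robot.grab_frame("top")[150:250,390:510,::-1]
f=lambda a:cv2.resize(a,(400,400*a.shape[0]//a.shape[1]),interpolation=cv2.INTER_CUBIC)
a,b=f(s),f(t);b=cv2.copyMakeBorder(b,0,a.shape[0]-b.shape[0],0,0,0);cv2.imwrite("pics/g1.png",np.hstack([a,b]))
E
```

```text
t 4.1 pos [ 0.4928 -0.407   0.0351] gp [ 0.491  -0.4163  0.0513] q [ 0.38  0.91  0.72  1.5  -0.91  1.47  1.16] F [-0.6 -0.3  0.3] w 1.0
x [0.18  0.845 0.504] y [ 0.979 -0.204 -0.007] z [ 0.097  0.494 -0.864] jawyaw -11.8
```

View pics/g1.png

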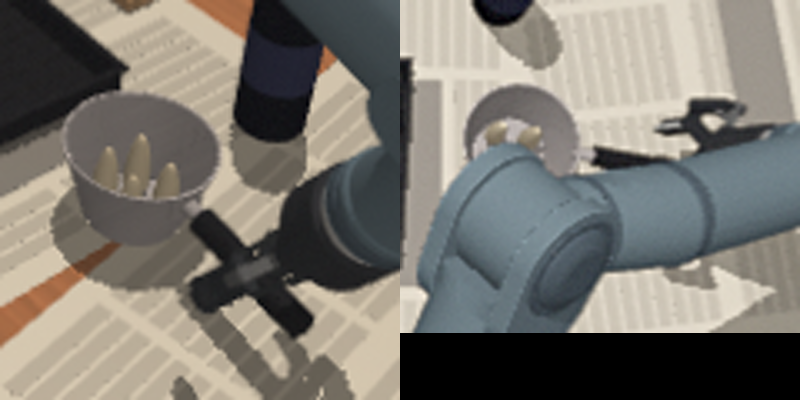

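The side crop shows the open fingers straddling the handle around (250,265), slightly low and 8 mm toward the robot. I correct that and close.

>>> servo_tool(claw=[0,0,150,255,255,255,255,255,255], travel=[[0.008,0.004,0.009],[0,0,0],[0,0,0],[0,0,0],[0,0,0],[0,0,0],[0,0,0],[0,0,0],[0,0,0]], rot=[[0,0,0],[0,0,0],[0,0,0],[0,0,0],[0,0,0],[0,0,0],[0,0,0],[0,0,0],[0,0,0]], squeeze=120)

```text
time: 5.32
tool_pos: [0.5024, -0.411, 0.0516]
tool_rot: [-0.16, 0.751, 0.609, 0.2]
contact_force: [0.2, -0.1, 2.1]
grip_width: 0.002
```

```bash
python3 d.py
```

```text
t 5.325 pos [ 0.5024 -0.411   0.0516] gp [ 0.5005 -0.4201  0.0678] q [ 0.37  0.89  0.73  1.49 -0.9   1.48  1.14] F [ 0.2 -0.1  2.1] w 0.002
x [0.18  0.85  0.495] y [ 0.978 -0.208  0.003] z [ 0.105  0.483 -0.869] jawyaw -12.0
```

```bash
cat >g.py <<'E'
import sys
from h import *
n=sys.argv[1]
def crop(v,x,y,w,h):
    return cv2.resize(robot.grab_frame(v)[y:y+h,x:x+w,::-1],(400,400*h//w),interpolation=cv2.INTER_CUBIC)
a=crop("side",*map(int,sys.argv[2].split(",")));b=crop("top",*map(int,sys.argv[3].split(",")))
m=max(len(a),len(b));p=lambda i:cv2.copyMakeBorder(i,0,m-len(i),0,0,0)
cv2.imwrite(f"pics/{n}.png",np.hstack([p(a),p(b)]))
E
python3 g.py g2 390,260,100,100 400,130,110,110
```

```text
(no output)
```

View pics/g2.png

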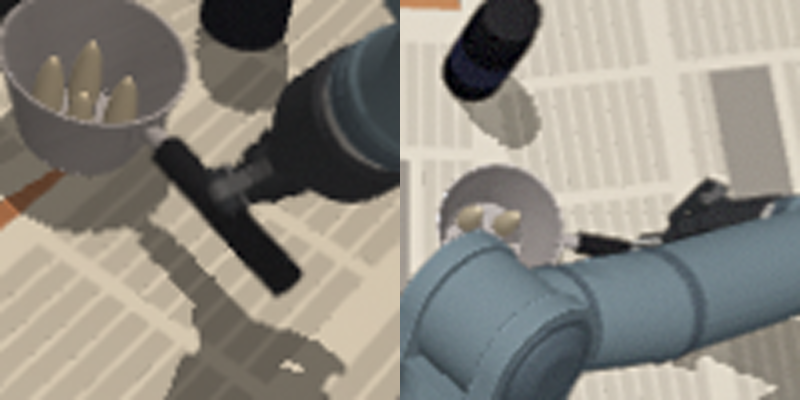

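```bash
python3 - <<'E'
from h import *
s=robot.get_state()
print(proj("side",[s["tool_pos"],[.4995,-.4116,.062],[.4843,-.475,.062]]),proj("top",[s["tool_pos"],[.4995,-.4116,.062]]))
for z in(.06,.08,.1,.12):print(z,plane("side",[(444,308)],z))
E
```

```text
[[442.73440785 311.37974652]
 [442.78964499 309.22740633]
 [459.78258658 328.40551594]] [[459.84751238 198.6859064 ]
 [460.90747208 198.94016713]]
0.06 [[ 0.50664748 -0.40993495  0.06      ]]
0.08 [[ 0.49006604 -0.41956961  0.08      ]]
0.1 [[ 0.4734846  -0.42920427  0.1       ]]
0.12 [[ 0.45690316 -0.43883893  0.12      ]]
```

The pads closed fully: the handle slipped out past the tips, and the tool was pushed back about 9 mm along its axis. I reopen, go deeper and close gently.

>>> servo_tool(claw=[100,0,0,0,0,0,0], travel=[[0,0,0],[0,0,0],[0,0,0],[0,0,0],[0.001,0.007,-0.012],[0.001,0.006,-0.011],[0,0,0]], rot=[[0,0,0],[0,0,0],[0,0,0],[0,0,0],[0,0,0],[0,0,0],[0,0,0]], squeeze=40)

```text
time: 6.3
tool_pos: [0.5045, -0.3947, 0.0251]
tool_rot: [-0.162, 0.751, 0.609, 0.2]
contact_force: [0.5, 0.4, 0.4]
grip_width: 1.002
```

```bash
python3 d.py;python3 g.py g3 415,280,60,60 425,165,60,60
```

```text
t 6.3 pos [ 0.5045 -0.3947  0.0251] gp [ 0.5026 -0.4038  0.0413] q [ 0.35  0.91  0.71  1.52 -0.92  1.44  1.15] F [0.5 0.4 0.4] w 1.002
x [0.179 0.849 0.497] y [ 0.978 -0.207  0.   ] z [ 0.103  0.486 -0.868] jawyaw -11.9
```

View pics/g3.png

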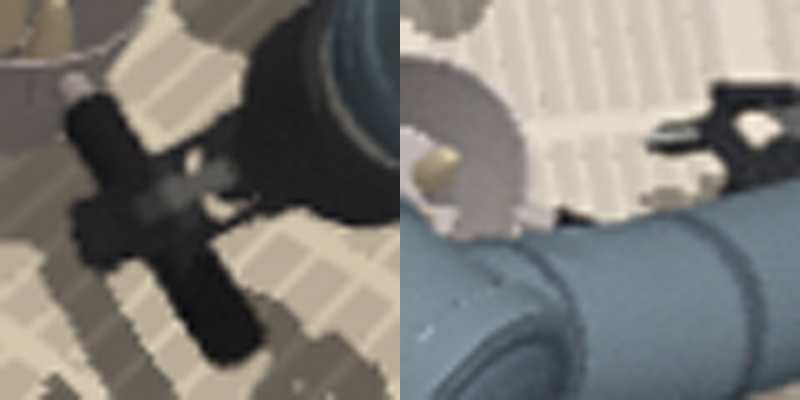

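```bash
python3 - <<'E'
from h import *
from scipy.spatial.transform import Rotation as R
s=robot.get_state();r=R.from_quat(np.roll(s["tool_rot"],-1)).as_matrix();p=s["tool_pos"]
f=lambda v,y,z:((proj(v,[p+r@[0,y,z]])[0]-([415,280] if v=="side" else [425,165]))*6.667).round()
for y in(-.0425,-.057,.0425,.057):print(y,[f("side",y,z) for z in(-.013,-.05,-.08)],[f("top",y,z) for z in(-.013,-.05,-.08)])
E
```

```text
-0.0425 [array([ 72., 259.]), array([114., 235.]), array([150., 215.])] [array([198., 304.]), array([249., 300.]), array([292., 298.])]
-0.057 [array([ 40., 273.]), array([ 81., 250.]), array([117., 230.])] [array([195., 330.]), array([246., 327.]), array([288., 324.])]
0.0425 [array([251., 181.]), array([298., 156.]), array([337., 134.])] [array([219., 153.]), array([270., 147.]), array([313., 141.])]
0.057 [array([281., 168.]), array([328., 142.]), array([368., 120.])] [array([223., 128.]), array([274., 121.]), array([316., 115.])]
```

>>> servo_tool(claw=[100,200,255,255,255,255,255], travel=[[0,0,0],[0,0,0],[0,0,0],[0,0,0],[0,0,0],[0,0,0],[0,0,0]], rot=[[0,0,0],[0,0,0],[0,0,0],[0,0,0],[0,0,0],[0,0,0],[0,0,0]], squeeze=40)

```text
time: 7.28
tool_pos: [0.5048, -0.3983, 0.0274]
tool_rot: [-0.159, 0.752, 0.608, 0.199]
contact_force: [-0.0, -1.7, 1.3]
grip_width: 0.248
```

```bash
python3 d.py
```

```text
t 7.275 pos [ 0.5048 -0.3983  0.0274] gp [ 0.5028 -0.4073  0.0436] q [ 0.35  0.91  0.71  1.52 -0.92  1.44  1.15] F [-0.  -1.7  1.3] w 0.248
x [0.18  0.851 0.493] y [ 0.978 -0.209  0.004] z [ 0.106  0.482 -0.87 ] jawyaw -12.1
```

>>> servo_tool(claw=[150,100,100,100,150,255,255,255,255,255], travel=[[0,0,0],[0,0,0],[0.001,0.006,-0.01],[0,0,0],[0,0,0],[0,0,0],[0,0,0],[0,0,0],[0,0,0],[0,0,0]], rot=[[0,0,0],[0,0,0],[0,0,0],[0,0,0],[0,0,0],[0,0,0],[0,0,0],[0,0,0],[0,0,0],[0,0,0]], squeeze=120)

```text
time: 8.52
tool_pos: [0.5066, -0.391, 0.0165]
tool_rot: [-0.159, 0.751, 0.609, 0.2]
contact_force: [0.2, 1.0, -0.5]
grip_width: 0.233
```

```bash
python3 d.py
```

```text
t 8.525 pos [ 0.5066 -0.391   0.0165] gp [ 0.5046 -0.4001  0.0328] q [ 0.35  0.91  0.71  1.53 -0.93  1.42  1.15] F [ 0.2  1.  -0.5] w 0.233
x [0.179 0.851 0.494] y [ 0.978 -0.209  0.004] z [ 0.107  0.483 -0.869] jawyaw -12.0
```

>>> servo_tool(claw=[255,255,255,255,255,255], travel=[[0,0,0.01],[0,0,0.02],[0,0,0.035],[0,0,0.035],[0,0,0.035],[0,0,0.035]], rot=[[0,0,0],[0,0,0],[0,0,0],[0,0,0],[0,0,0],[0,0,0]])

```text
time: 9.28
tool_pos: [0.5006, -0.3939, 0.1883]
tool_rot: [-0.159, 0.754, 0.607, 0.193]
contact_force: [0.6, -1.1, -4.4]
grip_width: 0.232
```

```bash
python3 d.py;python3 g.py g4 370,190,120,120 390,130,130,130
```

```text
t 9.275 pos [ 0.5006 -0.3939  0.1883] gp [ 0.4988 -0.4028  0.2046] q [ 0.29  0.72  0.81  1.47 -0.81  1.62  1.01] F [ 0.6 -1.1 -4.4] w 0.232
x [0.188 0.855 0.484] y [ 0.977 -0.212 -0.006] z [ 0.097  0.474 -0.875] jawyaw -12.2
```

View pics/g4.png

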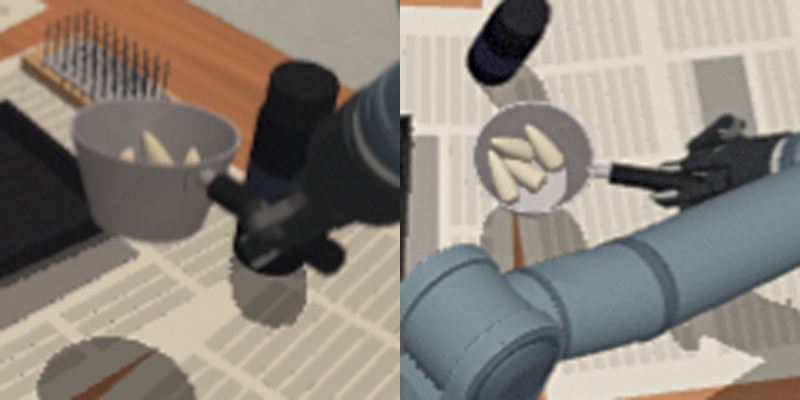

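The pan is lifted and level, with the fangs toppled but inside. Carrying it over the tray.

>>> servo_tool(claw=[255,255,255,255,255,255,255,255,255,255,255], travel=[[0.003,0.02,0.005],[0.003,0.03,0.005],[0.003,0.035,0.005],[0.003,0.035,0.005],[0.003,0.035,0.005],[0.003,0.035,0.005],[0.003,0.035,0.005],[0.003,0.035,0.002],[0.002,0.03,0],[0.001,0.02,0],[0,0,0]], rot=[[0,0,0],[0,0,0],[0,0,0],[0,0,0],[0,0,0],[0,0,0],[0,0,0],[0,0,0],[0,0,0],[0,0,0],[0,0,0]])

```text
time: 10.75
tool_pos: [0.5114, -0.0754, 0.2073]
tool_rot: [-0.163, 0.757, 0.608, 0.174]
contact_force: [1.1, 0.8, -5.8]
grip_width: 0.232
```

```bash
python3 d.py
```

```text
t 10.75 pos [ 0.5114 -0.0754  0.2073] gp [ 0.5102 -0.0839  0.2238] q [-0.35  0.29  0.84  1.93 -0.7   1.28  0.57] F [ 1.1  0.8 -5.8] w 0.232
x [0.199 0.864 0.462] y [ 0.978 -0.207 -0.034] z [ 0.066  0.459 -0.886] jawyaw -11.9
```

>>> servo_tool(claw=[255,255,255,255,255,255,255,255], travel=[[0,-0.003,0.001],[0.001,-0.003,0.001],[0.001,-0.003,0.001],[0.001,-0.003,0.002],[0.001,-0.003,0.003],[0.001,-0.003,0.003],[0.001,-0.003,0.003],[0,0,0]], rot=[[-6,1.3,0],[-9,1.9,0],[-9,1.9,0],[-9,1.9,0],[-9,1.9,0],[-9,1.9,0],[-9,1.9,0],[0,0,0]])

```text
time: 11.75
tool_pos: [0.5066, -0.1058, 0.2141]
tool_rot: [0.18, 0.755, 0.58, -0.248]
contact_force: [0.1, 0.4, -5.1]
grip_width: 0.236
```

```bash
python3 d.py
```

```text
t 11.75 pos [ 0.5066 -0.1058  0.2141] gp [ 0.5097 -0.0953  0.2293] q [-0.99  0.43  0.95  1.88  0.25  1.23 -0.43] F [ 0.1  0.4 -5.1] w 0.236
x [ 0.204  0.786 -0.583] y [ 0.965 -0.262 -0.015] z [-0.165 -0.559 -0.812] jawyaw -15.2
```

>>> servo_tool(claw=[255,255,255,255,255,255,255], travel=[[0.002,0,0.003],[0.002,0,0.003],[0.002,0,0.002],[0.002,0,0.001],[0.002,0,0],[0,0,0],[0,0,0]], rot=[[-8,2,0],[-9,2,0],[-9,2,0],[-9,2,0],[-9,2,0],[0,0,0],[0,0,0]])

```text
time: 12.62
tool_pos: [0.5171, -0.114, 0.2209]
tool_rot: [0.392, 0.624, 0.452, -0.503]
contact_force: [0.5, -0.2, -2.8]
grip_width: 0.233
```

```bash
python3 d.py
```

```text
t 12.625 pos [ 0.5171 -0.114   0.2209] gp [ 0.5223 -0.0963  0.2244] q [-1.06  0.98  0.93  1.77  0.45  1.45 -0.66] F [ 0.5 -0.2 -2.8] w 0.233
x [ 0.086  0.17  -0.982] y [ 0.958 -0.285  0.035] z [-0.274 -0.943 -0.188] jawyaw -16.6
```

>>> servo_tool(claw=[255,255,255,255,255,255], travel=[[0,0,0.008],[0,0,0.006],[0,0,0],[0,0,0.012],[0,0,-0.012],[0,0,0]], rot=[[-8,2,0],[-5,1,0],[0,0,0],[0,0,0],[0,0,0],[0,0,0]])

```text
time: 13.38
tool_pos: [0.5186, -0.1179, 0.2432]
tool_rot: [0.441, 0.579, 0.401, -0.555]
contact_force: [0.1, -0.4, -3.6]
grip_width: 0.239
```

```bash
python3 d.py;python3 g.py g5 290,170,150,120 320,130,130,120
```

```text
t 13.375 pos [ 0.5186 -0.1179  0.2432] gp [ 0.524  -0.1     0.2431] q [-1.07  1.1   0.95  1.74  0.51  1.52 -0.7 ] F [ 0.1 -0.4 -3.6] w 0.239
x [ 0.061 -0.025 -0.998] y [ 0.955 -0.288  0.066] z [-0.289 -0.957  0.006] jawyaw -16.8
```

View pics/g5.png

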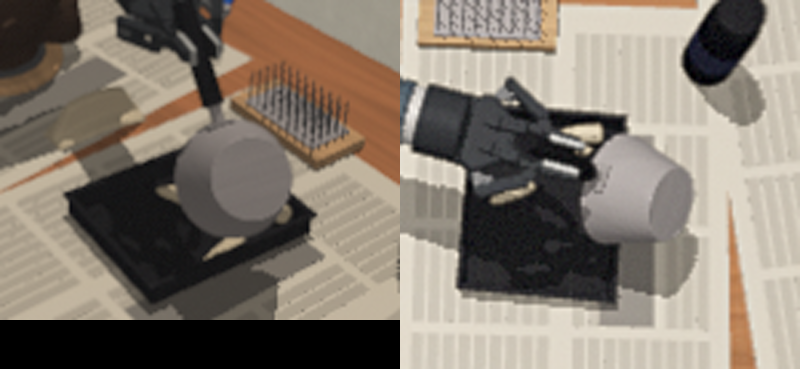

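Side crop shows three fangs in the tray at (170,190), (228,245) and (285,212); the fourth may be hidden under the pan. I tip a little more, shake and raise to check.

>>> servo_tool(claw=[255,255,255,255,255,255,255,255], travel=[[0,0,0.006],[0,0,0.012],[0,0,-0.012],[0,0,0.012],[0,0,0.01],[0,-0.02,0.04],[0,-0.03,0.04],[0,-0.03,0.02]], rot=[[-8,2,0],[0,0,0],[0,0,0],[0,0,0],[0,0,0],[0,0,0],[0,0,0],[0,0,0]])

```text
time: 14.48
tool_pos: [0.5218, -0.1972, 0.3797]
tool_rot: [-0.475, -0.54, -0.372, 0.587]
contact_force: [1.3, 0.7, -4.9]
grip_width: 0.231
```

```bash
python3 d.py;cat > fg.py <<'E'
from h import *
for n,roi in(("top",(335,155,70,85)),("side",(310,210,105,75))):
    im=robot.grab_frame(n)[:,:,::-1];h=cv2.cvtColor(np.ascontiguousarray(im),cv2.COLOR_BGR2HSV);cv2.imwrite(f"pics/f_{n}.png",im)
    x,y,w,hh=roi;m=((h[...,0]<35)&(h[...,1]>40)&(h[...,2]>90)).astype(np.uint8);k=np.zeros_like(m);k[y:y+hh,x:x+w]=m[y:y+hh,x:x+w]
    N,_,st,ce=cv2.connectedComponentsWithStats(k)
    for i in range(1,N):
        if st[i,4]>12:print(n,st[i],ce[i].round(1),plane(n,[ce[i]],.012).round(3))
E
python3 fg.py
```

```text
t 14.475 pos [ 0.5218 -0.1972  0.3797] gp [ 0.527  -0.1794  0.3771] q [-1.05  1.01  1.11  1.81  0.74  1.47 -0.61] F [ 1.3  0.7 -4.9] w 0.231
x [ 0.035 -0.156 -0.987] y [ 0.959 -0.272  0.077] z [-0.28  -0.95   0.141] jawyaw -15.8
top [375 173  11   6  34] [380.5 175.1] [[ 0.605 -0.134  0.012]]
top [367 175   6   7  32] [369.1 178.3] [[ 0.593 -0.091  0.012]]
top [349 186  15  10  83] [356.8 191. ] [[ 0.546 -0.044  0.012]]
top [383 191   7  16  81] [385.6 197.5] [[ 0.52  -0.149  0.012]]
side [ 310  210  105   75 3038] [353.  243.1] [[ 0.533 -0.033  0.012]]
side [349 239  17   8  96] [358.  242.1] [[ 0.549 -0.039  0.012]]
side [375 240  24  14 186] [386.6 246.6] [[ 0.605 -0.112  0.012]]
side [368 257  14   9  59] [375.2 261.1] [[ 0.53  -0.139  0.012]]
```

```bash
python3 - <<'E'
import cv2,numpy as np
f=lambda p,x,y,w,h:cv2.convertScaleAbs(cv2.resize(cv2.imread(p)[y:y+h,x:x+w],(400,400*h//w),interpolation=cv2.INTER_CUBIC),alpha=1.6)
a=f("pics/f_side.png",310,200,110,90);b=f("pics/f_top.png",330,155,110,90);cv2.imwrite("pics/g6.png",np.hstack([a,b]))
E
```

```text
(no output)
```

View pics/g6.png

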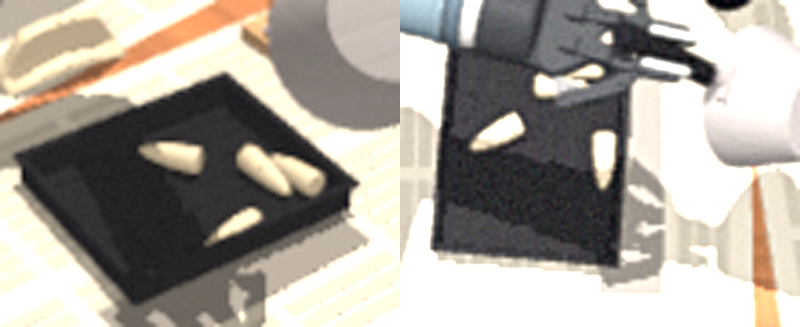

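The crops show all four fangs lying in the tray, at side (172,155), (265,170), (300,175) and (235,225). Now I right the pan and carry it back.

>>> servo_tool(claw=[255,255,255,255,255,255,255,255,255,255,255,255], travel=[[0,-0.015,0],[0,-0.02,0],[0,-0.02,0],[-0.002,-0.02,0],[-0.002,-0.02,0],[-0.002,-0.02,0],[-0.002,-0.02,0],[-0.002,-0.02,0],[-0.002,-0.02,0],[-0.002,-0.02,-0.01],[-0.002,-0.01,-0.01],[0,0,-0.01]], rot=[[7,-2,0.7],[9.3,-2.6,0.7],[9.3,-2.6,0.7],[9.3,-2.6,0.6],[9.3,-2.6,0.5],[9.3,-2.6,0.4],[9.3,-2.6,0.3],[9.3,-2.5,0.2],[9.3,-2.4,0.1],[9.3,-2.3,0],[9.3,-2.2,0],[9,-2,0]])

```text
time: 16.08
tool_pos: [0.4761, -0.4106, 0.3509]
tool_rot: [-0.101, 0.799, 0.579, 0.124]
contact_force: [0.3, 0.4, -4.4]
grip_width: 0.234
```

```bash
python3 d.py
```

```text
t 16.075 pos [ 0.4761 -0.4106  0.3509] gp [ 0.4746 -0.4163  0.3686] q [ 0.19  0.49  0.91  1.38 -0.6   1.69  0.76] F [ 0.3  0.4 -4.4] w 0.234
x [0.298 0.901 0.315] y [ 0.951 -0.309 -0.017] z [ 0.081  0.305 -0.949] jawyaw -18.0
```

>>> servo_tool(claw=[255,255,255,255,255,255,255,255,255,255], travel=[[0.004,0,-0.02],[0.004,0,-0.04],[0.002,0,-0.04],[0,0,-0.04],[0,0,-0.04],[0,0,-0.04],[0,0,-0.03],[0,0,-0.02],[0,0,-0.01],[0,0,0]], rot=[[5,-2,0],[5,-2,0],[0,0,0],[0,0,0],[0,0,0],[0,0,0],[0,0,0],[0,0,0],[0,0,0],[0,0,0]])

```text
time: 17.32
tool_pos: [0.4525, -0.4218, 0.0591]
tool_rot: [-0.16, 0.791, 0.563, 0.179]
contact_force: [0.3, 0.5, -3.0]
grip_width: 0.23
```

```bash
python3 d.py
```

```text
t 17.325 pos [ 0.4525 -0.4218  0.0591] gp [ 0.4505 -0.4303  0.0756] q [ 0.39  0.83  0.74  1.57 -0.85  1.44  1.07] F [ 0.3  0.5 -3. ] w 0.23
x [0.302 0.832 0.464] y [ 0.948 -0.315 -0.052] z [ 0.103  0.456 -0.884] jawyaw -18.4
```

>>> servo_tool(claw=[255,255,255,255,255], travel=[[0.004,0,0],[0,0,-0.012],[0,0,-0.012],[0,0,-0.006],[0,0,0]], rot=[[1,-3.5,0],[0,0,0],[0,0,0],[0,0,0],[0,0,0]])

```text
time: 17.95
tool_pos: [0.4584, -0.4273, 0.0398]
tool_rot: [-0.146, 0.782, 0.568, 0.212]
contact_force: [-1.7, 2.0, 1.9]
grip_width: 0.231
```

```bash
python3 d.py
```

```text
t 17.95 pos [ 0.4584 -0.4273  0.0398] gp [ 0.4553 -0.436   0.056 ] q [ 0.44  0.85  0.7   1.58 -0.91  1.41  1.14] F [-1.7  2.   1.9] w 0.231
x [0.266 0.826 0.497] y [ 0.95  -0.313  0.012] z [ 0.165  0.469 -0.868] jawyaw -18.2
```

>>> servo_tool(claw=[255,255,255], travel=[[0,0,0],[0,0,-0.005],[0,0,0]], rot=[[2,-0.7,0],[2,-0.7,0],[0,0,0]])

```text
time: 18.32
tool_pos: [0.4595, -0.4262, 0.0355]
tool_rot: [-0.168, 0.772, 0.563, 0.242]
contact_force: [-0.5, -1.2, -1.4]
grip_width: 0.231
```

```bash
python3 d.py; python3 g.py g7 360,230,130,130 400,150,130,130
```

```text
t 18.325 pos [ 0.4595 -0.4262  0.0355] gp [ 0.456  -0.4361  0.0509] q [ 0.49  0.89  0.67  1.54 -0.93  1.48  1.16] F [-0.5 -1.2 -1.4] w 0.231
x [0.249 0.788 0.563] y [ 0.951 -0.31   0.014] z [ 0.185  0.532 -0.826] jawyaw -18.1
```

View pics/g7.png

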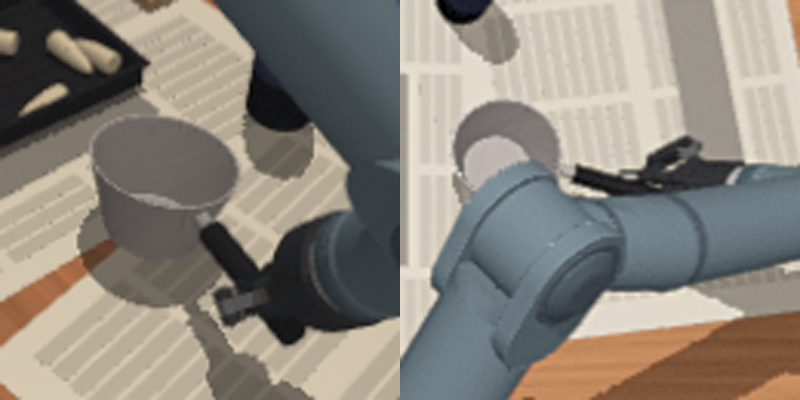

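```bash
cat >rim.py <<'E'
import sys
from h import *
from scipy.optimize import least_squares
# fit circle r=.0625 in 3D: seek rim highlight by radial edge search around guess
def fit(ims,c0):
    t=np.linspace(0,2*np.pi,120,endpoint=False);G={n:cv2.GaussianBlur(cv2.cvtColor(np.ascontiguousarray(im),cv2.COLOR_RGB2GRAY).astype(np.float32),(0,0),.7) for n,im in ims.items()}
    def pts(q,r):
        n=np.array([q[3],q[4],1]);n/=np.linalg.norm(n);a=np.cross([0,1,0],n);a/=np.linalg.norm(a);b=np.cross(n,a)
        return q[:3]+r*(np.outer(np.cos(t),a)+np.outer(np.sin(t),b))
    q=np.array(c0+[0,0.])
    for it in range(12):
        obs={}
        for n in ims:
            P=proj(n,pts(q,.0625));N=proj(n,pts(q,.068))-P;N/=np.linalg.norm(N,axis=1)[:,None]
            w=6 if it<4 else 3;d=np.arange(-w,w+.01,.25)
            S=P[:,None]+N[:,None]*d[None,:,None]
            v=cv2.remap(G[n],S[...,0].astype(np.float32),S[...,1].astype(np.float32),cv2.INTER_LINEAR)
            # bright thin ridge
            rd=v-.5*(np.roll(v,6,1)+np.roll(v,-6,1));rd[:,:6]=-99;rd[:,-6:]=-99
            k=rd.argmax(1);ok=rd.max(1)>4
            obs[n]=(P+N*d[k][:,None],N,ok)
        f=lambda q:np.concatenate([(((proj(n,pts(q,.0625))-o)*N).sum(1))[ok] for n,(o,N,ok) in obs.items()]+[np.r_[q[3:]]*2])
        q=least_squares(f,q,loss="soft_l1",f_scale=.5).x
    print(list(ims),q[:3].round(4),"axis lean deg x,y",np.degrees(q[3:]).round(1),"n",sum(o[2].sum() for o in obs.values()),"rms",np.sqrt(np.mean(f(q)**2)).round(2))
rd=lambda p:cv2.imread(p)[:,:,::-1]
fit({"side":rd("pics/side0.png")},[.522,-.286,.075]);fit({"side":rd("pics/side0.png"),"top":rd("pics/top0.png")},[.522,-.286,.075])
s=robot.grab_frame("side");t=robot.grab_frame("top");c=[.5,-.312,.08]
fit({"side":s},c);fit({"top":t},c);fit({"side":s,"top":t},c)
E
python3 rim.py
```

```text
['side'] [ 0.5125 -0.2951  0.0926] axis lean deg x,y [0.2 1.2] n 116 rms 0.42
['side', 'top'] [ 0.5266 -0.2848  0.0769] axis lean deg x,y [-1.5  1. ] n 233 rms 0.62
['side'] [ 0.4308 -0.3576  0.1634] axis lean deg x,y [11.4  4. ] n 110 rms 0.84
['top'] [ 0.4984 -0.3012  0.1169] axis lean deg x,y [19.  10.9] n 109 rms 0.58
['side', 'top'] [ 0.5017 -0.3105  0.0811] axis lean deg x,y [6.1 4.5] n 210 rms 0.64
```

>>> servo_tool(claw=[255,255,255], travel=[[0,0,0],[0,0,0],[0,0,0]], rot=[[1.5,-3,0],[1.5,-3,0],[0,0,0]])

```text
time: 18.9
tool_pos: [0.4611, -0.4255, 0.0341]
tool_rot: [-0.156, 0.753, 0.566, 0.295]
contact_force: [0.2, -0.4, -4.3]
grip_width: 0.236
```

```bash
python3 d.py; python3 rim.py|tail -3
```

```text
t 18.9 pos [ 0.4611 -0.4255  0.0341] gp [ 0.4561 -0.4362  0.0486] q [ 0.56  0.89  0.62  1.55 -0.99  1.49  1.26] F [ 0.2 -0.4 -4.3] w 0.236
x [0.184 0.761 0.622] y [ 0.946 -0.309  0.099] z [ 0.268  0.57  -0.777] jawyaw -18.1
['side'] [ 0.4766 -0.3272  0.11  ] axis lean deg x,y [1.9 4. ] n 115 rms 0.56
['top'] [ 0.475  -0.2856  0.2162] axis lean deg x,y [ 14.3 -12.1] n 114 rms 0.8
['side', 'top'] [ 0.4976 -0.312   0.0858] axis lean deg x,y [0.  3.1] n 214 rms 0.68
```

>>> servo_tool(claw=[255,255,255,255], travel=[[0,0,0],[0,0,-0.005],[0,0,-0.003],[0,0,0]], rot=[[2,-1.2,0],[0,0,0],[0,0,0],[0,0,0]])

```text
time: 19.5
tool_pos: [0.4647, -0.4241, 0.0262]
tool_rot: [-0.164, 0.745, 0.565, 0.314]
contact_force: [0.1, -0.2, -4.3]
grip_width: 0.234
```

```bash
python3 d.py; python3 rim.py|tail -1
```

```text
t 19.5 pos [ 0.4647 -0.4241  0.0262] gp [ 0.4594 -0.4353  0.0402] q [ 0.59  0.92  0.6   1.53 -1.01  1.52  1.28] F [ 0.1 -0.2 -4.3] w 0.234
x [0.164 0.739 0.653] y [ 0.945 -0.308  0.111] z [ 0.283  0.599 -0.749] jawyaw -18.1
['side', 'top'] [ 0.4988 -0.3124  0.0834] axis lean deg x,y [-1.4  1.1] n 216 rms 0.58
```

>>> servo_tool(claw=[255,255,255,255], travel=[[0,0,-0.003],[0,0,-0.002],[0,0,-0.001],[0,0,0]], rot=[[0,0,0],[0,0,0],[0,0,0],[0,0,0]])

```text
time: 20.1
tool_pos: [0.4652, -0.4242, 0.0207]
tool_rot: [-0.163, 0.745, 0.565, 0.314]
contact_force: [0.6, -0.3, -3.0]
grip_width: 0.231
```

```bash
python3 d.py; python3 rim.py|tail -1
```

```text
t 20.1 pos [ 0.4652 -0.4242  0.0207] gp [ 0.4599 -0.4354  0.0347] q [ 0.59  0.93  0.6   1.53 -1.01  1.51  1.28] F [ 0.6 -0.3 -3. ] w 0.231
x [0.164 0.74  0.653] y [ 0.945 -0.308  0.112] z [ 0.284  0.598 -0.749] jawyaw -18.0
['side', 'top'] [ 0.4991 -0.3126  0.0779] axis lean deg x,y [-1.4  1.1] n 216 rms 0.6
```

>>> servo_tool(claw=[255,255,255], travel=[[0,0,-0.002],[0,0,-0.001],[0,0,0]], rot=[[0,0,0],[0,0,0],[0,0,0]])

```text
time: 20.58
tool_pos: [0.4654, -0.4247, 0.0194]
tool_rot: [-0.163, 0.745, 0.565, 0.315]
contact_force: [0.1, 1.0, -1.2]
grip_width: 0.232
```

```bash
python3 d.py
```

```text
t 20.575 pos [ 0.4654 -0.4247  0.0194] gp [ 0.4601 -0.4359  0.0334] q [ 0.59  0.93  0.59  1.52 -1.02  1.51  1.28] F [ 0.1  1.  -1.2] w 0.232
x [0.162 0.739 0.654] y [ 0.945 -0.308  0.114] z [ 0.286  0.599 -0.748] jawyaw -18.1
```

>>> servo_tool(claw=[255,255,215,180,140,80,0,0,0], travel=[[0,0,-0.001],[0,0,0],[0,0,0],[0,0,0],[0,0,0],[0,0,0],[0,0,0],[0,0,0],[0,0,0]], rot=[[0,0,0],[0,0,0],[0,0,0],[0,0,0],[0,0,0],[0,0,0],[0,0,0],[0,0,0],[0,0,0]], squeeze=20)

```text
time: 21.7
tool_pos: [0.4675, -0.4233, 0.0206]
tool_rot: [-0.163, 0.743, 0.565, 0.318]
contact_force: [-0.7, 0.6, 0.9]
grip_width: 1.0
```

```bash
python3 d.py; python3 rim.py|tail -1
```

```text
t 21.7 pos [ 0.4675 -0.4233  0.0206] gp [ 0.4621 -0.4346  0.0346] q [ 0.59  0.93  0.59  1.52 -1.02  1.52  1.28] F [-0.7  0.6  0.9] w 1.0
x [0.159 0.737 0.657] y [ 0.944 -0.308  0.117] z [ 0.288  0.602 -0.744] jawyaw -18.0
['side', 'top'] [ 0.4994 -0.312   0.0773] axis lean deg x,y [-1.2  1.5] n 211 rms 0.61
```

>>> servo_tool(claw=[0,0,0,0,0,0,0,0,0,0,0,0], travel=[[-0.006,-0.012,0.015],[-0.009,-0.018,0.022],[-0.009,-0.018,0.022],[-0.009,-0.018,0.022],[-0.009,-0.018,0.022],[0,0,0.05],[0,0,0.05],[0.005,0.03,0.05],[0.005,0.05,0.03],[0.005,0.05,0],[0.005,0.05,0],[0.005,0.05,0]], rot=[[0,0,0],[0,0,0],[0,0,0],[0,0,0],[0,0,0],[0,0,0],[-5,2,0],[-7,4,0],[-7,4,0],[-7,4,0],[-7,3,0],[-3,0,0]])

```text
time: 23.3
tool_pos: [0.4371, -0.297, 0.3237]
tool_rot: [0.008, 0.806, 0.591, 0.015]
contact_force: [0.2, 1.2, 0.5]
grip_width: 1.003
```

```bash
python3 d.py; python3 rim.py|tail -1; cat >head.py <<'E'
from h import *
from scipy.optimize import least_squares
import glob
T=cv2.imread("pics/top0.png");S=cv2.imread("pics/side0.png")
out=[]
for n,im,(x,y,w,h) in(("top",T,(205,150,75,80)),("side",S,(255,140,75,75))):
    g=cv2.cvtColor(im,cv2.COLOR_BGR2HSV);m=((g[...,2]<95)).astype(np.uint8);k=np.zeros_like(m);k[y:y+h,x:x+w]=m[y:y+h,x:x+w]
    k=cv2.morphologyEx(k,cv2.MORPH_OPEN,np.ones((3,3),np.uint8))
    c=max(cv2.findContours(k,cv2.RETR_EXTERNAL,cv2.CHAIN_APPROX_NONE)[0],key=cv2.contourArea)[:,0].astype(float)
    o,d=ray(n,c)
    # arcs: keep those consistent
    f=lambda q,z=.115:np.linalg.norm(np.cross(np.array([q[0],q[1],z])-o,d),axis=1)-.085
    r=least_squares(f,[.54,.36],loss="cauchy",f_scale=.002)
    print(n,len(c),r.x.round(4),"inliers",(abs(f(r.x))<.003).sum());out.append((o,d))
F=lambda q:np.r_[tuple(np.linalg.norm(np.cross(np.array([q[0],q[1],.115])-o,d),axis=1)-.085 for o,d in out)]
r=least_squares(F,[.54,.36],loss="cauchy",f_scale=.002);print("both",r.x.round(4),(abs(F(r.x))<.003).sum())
# turntable: wood edge circle r .095
for z in(.0,.015,.02):
  P=plane("top",[(200+219/3,140+150/3),(200+214/3,140+175/3),(200+200/3,140+200/3),(200+165/3,140+228/3)],z)
  q=least_squares(lambda q:np.hypot(P[:,0]-q[0],P[:,1]-q[1])-.095,[.54,.36]);P2=plane("side",[(250+47/3,135+186/3),(250+190/3,135+166/3),(250+110/3,135+210/3),(250+160/3,135+200/3),(250+65/3,135+202/3)],z)
  q2=least_squares(lambda q:np.hypot(P2[:,0]-q[0],P2[:,1]-q[1])-.095,[.54,.36]);print("disc",z,q.x.round(3),q.fun.round(3),q2.x.round(3),q2.fun.round(3))
E
python3 head.py
```

```text
t 23.3 pos [ 0.4371 -0.297   0.3237] gp [ 0.4365 -0.2971  0.3424] q [-0.41  0.04  0.98  1.79 -0.06  1.3   0.28] F [0.2 1.2 0.5] w 1.003
x [0.301 0.954 0.015] y [ 0.953 -0.301  0.03 ] z [ 0.033  0.005 -0.999] jawyaw -17.5
['side', 'top'] [ 0.5    -0.3112  0.0763] axis lean deg x,y [-1.2  1.1] n 203 rms 0.61
top 163 [0.5403 0.3598] inliers 64
side 203 [0.542  0.3552] inliers 44
both [0.5419 0.3585] 98
disc 0.0 [0.554 0.362] [ 0.002 -0.001 -0.002  0.001] [0.553 0.371] [-0.001  0.    -0.    -0.     0.001]
disc 0.015 [0.552 0.36 ] [ 0.002 -0.001 -0.002  0.001] [0.541 0.353] [-0.002 -0.001  0.    -0.     0.001]
disc 0.02 [0.551 0.36 ] [ 0.002 -0.001 -0.002  0.001] [0.537 0.346] [-0.002 -0.001  0.     0.     0.001]
```

Pan released and still upright. Next, over to the crest.

>>> servo_tool(claw=[0,0,0,0,0,0,0,0,0,0,0,0], travel=[[0.01,0.037,0],[0.01,0.037,0],[0.01,0.037,0],[0.01,0.037,0],[0.01,0.037,0],[0.01,0.037,0],[0.01,0.037,0],[0.01,0.037,0],[0.01,0.037,-0.01],[0.01,0.037,-0.02],[0.01,0.037,-0.02],[0.01,0.02,-0.02]], rot=[[0,0,8.5],[0,0,8.5],[0,0,8.5],[0,0,8.5],[0,0,8.5],[0,0,8.5],[0,0,8.5],[0,0,8.5],[0,0,8.5],[0,0,8.5],[0,0,8.5],[0,0,6]])

```text
time: 24.9
tool_pos: [0.5619, 0.1259, 0.2658]
tool_rot: [-0.011, 0.056, 0.998, 0.025]
contact_force: [-0.2, -0.7, -0.5]
grip_width: 0.999
```

```bash
python3 d.py; cat >>head.py <<'E'
print("---")
c0=r.x
for n,(o,d),z in(("top",out[0],.10),("top",out[0],.08),("side",out[1],.08)):
    P=o+d*((z-o[2])/d[:,2])[:,None];v=P[:,:2]-c0;a=np.degrees(np.arctan2(v[:,1],v[:,0]));L=np.hypot(*v.T)
    print(n,z,[(int(k),int(1000*L[(a>=k)&(a<k+8)].max())) for k in range(-176,176,8) if ((a>=k)&(a<k+8)).any()])
E
python3 head.py|sed -n '/---/,$p'
```

```text
t 24.9 pos [0.5619 0.1259 0.2658] gp [0.5623 0.1249 0.2845] q [-0.76  0.22  0.59  1.73 -0.19  1.24  1.33] F [-0.2 -0.7 -0.5] w 0.999
x [-0.993  0.112  0.025] y [0.113 0.992 0.048] z [-0.02   0.051 -0.999] jawyaw 83.5
---
top 0.1 [(-176, 89), (-168, 88), (-160, 87), (-152, 86), (-144, 84), (-136, 84), (-128, 82), (-120, 95), (-112, 96), (-104, 92), (-96, 79), (-88, 80), (-80, 83), (-72, 83), (-64, 85), (-56, 91), (-48, 104), (-40, 115), (-32, 117), (-24, 120), (-16, 119), (-8, 117), (0, 113), (8, 106), (16, 108), (24, 106), (32, 100), (40, 98), (48, 96), (56, 95), (64, 93), (72, 100), (80, 103), (88, 101), (96, 85), (104, 85), (112, 86), (120, 85), (128, 87), (136, 87), (144, 87), (152, 89), (160, 89), (168, 88)]
top 0.08 [(-176, 85), (-168, 84), (-160, 83), (-152, 82), (-144, 80), (-136, 79), (-128, 78), (-120, 91), (-112, 93), (-104, 90), (-96, 80), (-88, 77), (-80, 79), (-72, 82), (-64, 85), (-56, 91), (-48, 101), (-40, 117), (-32, 121), (-24, 124), (-16, 124), (-8, 123), (0, 122), (8, 112), (16, 114), (24, 113), (32, 107), (40, 105), (48, 103), (56, 101), (64, 99), (72, 109), (80, 108), (88, 92), (96, 89), (104, 88), (112, 88), (120, 87), (128, 87), (136, 86), (144, 88), (152, 88), (160, 87), (168, 87)]
side 0.08 [(-176, 98), (-168, 111), (-160, 118), (-152, 133), (-144, 149), (-136, 159), (-128, 161), (-120, 164), (-112, 162), (-104, 155), (-96, 138), (-88, 118), (-80, 134), (-72, 133), (-64, 133), (-56, 131), (-48, 121), (-40, 120), (-32, 121), (-24, 122), (-16, 125), (-8, 126), (0, 128), (8, 144), (16, 161), (24, 180), (32, 211), (40, 245), (48, 264), (56, 270), (64, 264), (72, 321), (80, 323), (88, 260), (96, 205), (104, 171), (112, 149), (120, 136), (128, 129), (136, 122), (144, 120), (152, 120), (160, 90), (168, 89)]
```

>>> servo_tool(claw=[255,255,255,255,255,255], travel=[[0,0,0],[0,0,0],[0,0,0],[0,0,0],[0,0,0],[0,0,0]], rot=[[-2.8,-1.2,0],[0,0,0],[0,0,0],[0,0,0],[0,0,0],[0,0,0]], squeeze=40)

```text
time: 25.65
tool_pos: [0.5639, 0.1186, 0.2669]
tool_rot: [0.0, 0.062, 0.998, 0.0]
contact_force: [0.2, 0.2, 0.8]
grip_width: -0.001
```

```bash
python3 d.py; python3 - <<'E'
from h import *
s=robot.get_state();p=s["tool_pos"]
for n in("side","top"):
    a=cv2.imread(f"pics/{n}0.png").astype(int);b=robot.grab_frame(n)[:,:,::-1];cv2.imwrite(f"pics/shut_{n}.png",b);b=b.astype(int)
    u=proj(n,[p])[0];print(n,"proj",u.round(1),"per 10mm up",(proj(n,[p+[0,0,.01]])[0]-u).round(1))
    d=b.sum(2);x,y=u.round().astype(int)
    print("gray/3 rows from",y-14,"cols",x-12);print(d[y-14:y+10,x-12:x+12]//3)
E
```

```text
t 25.65 pos [0.5639 0.1186 0.2669] gp [0.5639 0.1186 0.2856] q [-0.79  0.21  0.59  1.74 -0.13  1.23  1.28] F [0.2 0.2 0.8] w -0.001
x [-0.992  0.124 -0.   ] y [0.124 0.992 0.001] z [ 0.     0.001 -1.   ] jawyaw 82.9
side proj [330.8 151.6] per 10mm up [-0.  -2.9]
gray/3 rows from 138 cols 319
[[112 111 109 108 109 109 107  93  64  78  75  39  31  33  32  71 126 149
  149 149 150 150 151 151]
 [114 113 113 111 109 109 109  94  64  78  75  41  33  32  33  71 127 150
  149 150 149 150 150 151]
 [112 112 114 113 112 111 110  96  68  78  75  41  33  31  32  71 126 149
  150 151 150 150 150 151]
 [111 111 113 113 114 113 112 101  72  78  74  40  32  31  31  67 118 144
  148 150 151 150 150 151]
 [111 112 112 112 113 113 113 103  73  78  76  43  31  32  33  59  96 122
  135 144 148 151 150 150]
 [112 112 112 111 112 112 114 103  76  78  80  50  31  34  41  71  97 105
  108 122 137 145 148 150]
 [113 113 112 112 112 112 112 107  89  83  85  65  57  65  73  88 101 107
  106 105 108 122 137 143]
 [113 114 114 113 113 113 111 111 106 100  98  95  96 102 105 107 109 108
  107 107 106 104 109 117
[... 3420 characters left out ...]
13 119 124 125 129 130 134 135 138 139 139 140 139 141 142 140 141
  139 140 135 133 135 132]
 [ 99 108 118 123 127 131 132 134 133 138 139 139 142 140 141 143 140 138
  141 139 135 136 134 134]
 [103 103 116 124 124 127 131 132 136 138 135 138 140 141 142 140 142 142
  140 140 138 134 136 132]
 [110 101 115 123 124 128 132 134 135 138 138 141 140 140 143 141 142 141
  140 137 137 135 136 132]
 [109  98 114 120 125 131 131 132 135 138 137 136 139 141 140 141 140 141
  140 138 139 136 134 132]
 [126  98 114 120 124 126 130 133 134 137 139 138 141 140 140 140 140 141
  140 140 136 136 134 136]
 [144 102 111 117 124 126 130 131 134 138 137 138 140 140 142 141 141 140
  140 141 139 137 135 134]]
```

The shut tips appear 7 px (about 25 mm) above the reported TCP, which explains the earlier miss. I'll use real tip z = reported + 25 mm. Now I align and descend over the fin.

>>> servo_tool(claw=[60,60,60,60,60,60,60,60], travel=[[-0.008,0.022,0],[0,0,-0.04],[0,0,-0.04],[0,0,-0.04],[0,0,-0.03],[0,0,-0.02],[0,0,-0.005],[0,0,0]], rot=[[0,0,0.3],[0,0,0],[0,0,0],[0,0,0],[0,0,0],[0,0,0],[0,0,0],[0,0,0]])

```text
time: 26.75
tool_pos: [0.5566, 0.1442, 0.0889]
tool_rot: [0.002, 0.058, 0.998, 0.002]
contact_force: [0.3, 0.2, 0.7]
grip_width: 0.763
```

```bash
python3 d.py
```

```text
t 26.75 pos [0.5566 0.1442 0.0889] gp [0.5565 0.1441 0.1076] q [-0.75  0.41  0.52  1.9  -0.26  0.88  1.35] F [0.3 0.2 0.7] w 0.763
x [-0.993  0.115 -0.004] y [0.115 0.993 0.005] z [ 0.005  0.004 -1.   ] jawyaw 83.4
```

>>> servo_tool(claw=[60,60,80,100,100,100], travel=[[0,-0.002,-0.025],[0,0,-0.025],[0,0,-0.015],[0,0,-0.008],[0,0,-0.004],[0,0,0]], rot=[[0,0,0],[0,0,0],[0,0,0],[0,0,0],[0,0,0],[0,0,0]])

```text
time: 27.5
tool_pos: [0.5636, 0.1449, 0.0168]
tool_rot: [0.009, 0.057, 0.998, 0.006]
contact_force: [-0.5, 1.0, -0.1]
grip_width: 0.601
```

```bash
python3 d.py
```

```text
t 27.5 pos [0.5636 0.1449 0.0168] gp [0.5632 0.1447 0.0355] q [-0.7   0.53  0.46  1.93 -0.35  0.74  1.42] F [-0.5  1.  -0.1] w 0.601
x [-0.993  0.114 -0.017] y [0.114 0.993 0.012] z [ 0.018  0.01  -1.   ] jawyaw 83.5
```

>>> servo_tool(claw=[100,100,100,100], travel=[[-0.007,-0.003,-0.004],[0,0,-0.004],[0,0,-0.002],[0,0,0]], rot=[[-0.6,1,0],[0,0,0],[0,0,0],[0,0,0]])

```text
time: 28.0
tool_pos: [0.557, 0.1421, 0.0073]
tool_rot: [0.001, 0.057, 0.998, 0.0]
contact_force: [-0.7, 0.7, 0.0]
grip_width: 0.605
```

```bash
python3 d.py
```

```text
t 28.0 pos [0.557  0.1421 0.0073] gp [0.557  0.1421 0.026 ] q [-0.7   0.54  0.46  1.93 -0.35  0.74  1.42] F [-0.7  0.7  0. ] w 0.605
x [-0.994  0.114 -0.001] y [0.114 0.994 0.   ] z [ 0.001  0.    -1.   ] jawyaw 83.5
```

>>> servo_tool(claw=[100,130,170,210,255,255,255,255], travel=[[0,0,-0.003],[0,0,0],[0,0,0],[0,0,0],[0,0,0],[0,0,0],[0,0,0],[0,0,0]], rot=[[0,0,0],[0,0,0],[0,0,0],[0,0,0],[0,0,0],[0,0,0],[0,0,0],[0,0,0]], squeeze=60)

```text
time: 29.0
tool_pos: [0.5572, 0.1421, 0.0044]
tool_rot: [0.001, 0.057, 0.998, 0.0]
contact_force: [-0.2, -0.6, 0.3]
grip_width: 0.178
```

```bash
python3 d.py
```

```text
t 29.0 pos [0.5572 0.1421 0.0044] gp [0.5572 0.1421 0.0231] q [-0.7   0.55  0.46  1.93 -0.35  0.74  1.42] F [-0.2 -0.6  0.3] w 0.178
x [-0.993  0.115 -0.002] y [0.115 0.993 0.001] z [ 0.002  0.    -1.   ] jawyaw 83.4
```

>>> servo_tool(claw=[255,255,255,255,255,255,255,255,255], travel=[[0,0,0.01],[0,0,0.02],[0,0,0.035],[0,0,0.04],[0,0,0.04],[0,0,0.04],[0,0,0.035],[0,0,0.02],[0,0,0]], rot=[[0,0,0],[0,0,0],[0,0,0],[0,0,0],[0,0,0],[0,0,0],[0,0,0],[0,0,0],[0,0,0]])

```text
time: 30.12
tool_pos: [0.5558, 0.1394, 0.2615]
tool_rot: [0.004, 0.059, 0.998, 0.002]
contact_force: [0.6, -0.3, -1.1]
grip_width: 0.177
```

```bash
python3 d.py
```

```text
t 30.125 pos [0.5558 0.1394 0.2615] gp [0.5557 0.1393 0.2802] q [-0.83  0.21  0.59  1.76 -0.12  1.21  1.25] F [ 0.6 -0.3 -1.1] w 0.177
x [-0.993  0.117 -0.007] y [0.117 0.993 0.005] z [ 0.007  0.004 -1.   ] jawyaw 83.3
```

>>> servo_tool(claw=[255,255,255,255,255,255,255,255], travel=[[-0.002,0.02,0.005],[-0.003,0.035,0.005],[-0.003,0.04,0],[-0.003,0.04,0],[-0.002,0.04,0],[-0.001,0.03,0],[0,0.012,0],[0,0,0]], rot=[[0,0,-1],[0,0,-1],[0,0,-1],[0,0,-1],[0,0,-1],[0,0,-1],[0,0,0],[0,0,0]])

```text
time: 31.12
tool_pos: [0.5351, 0.3551, 0.2648]
tool_rot: [-0.001, 0.116, 0.993, -0.003]
contact_force: [-0.7, -0.7, -1.0]
grip_width: 0.174
```

```bash
python3 d.py; python3 - <<'E'
from h import *
s=robot.get_state();p=s["tool_pos"];o=p+np.array([0,0,.0096])
side=robot.grab_frame("side");cv2.imwrite("pics/hs.png",side[:,:,::-1]);top=robot.grab_frame("top");cv2.imwrite("pics/ht.png",top[:,:,::-1])
from scipy.spatial.transform import Rotation as R
r=R.from_quat(np.roll(s["tool_rot"],-1)).as_matrix();f=-r[:,0]
g=cv2.cvtColor(side,cv2.COLOR_RGB2HSV)
u=proj("side",[o,o+.065*f-[0,0,.014],o-.065*f-[0,0,.014]]);print(u.round(1))
x,y=u[0].astype(int);m=((g[...,0]>12)&(g[...,0]<35)&(g[...,1]>30)&(g[...,2]>70)).astype(np.uint8)
k=np.zeros_like(m);k[y-30:y+25,x-35:x+35]=m[y-30:y+25,x-35:x+35]
N,l,st,ce=cv2.connectedComponentsWithStats(k);print([(st[i].tolist(),ce[i].round(1).tolist()) for i in range(1,N) if st[i,4]>20])
E
```

```text
t 31.125 pos [0.5351 0.3551 0.2648] gp [0.5352 0.3552 0.2835] q [-1.04  0.36  0.5   1.57 -0.17  1.27  0.82] F [-0.7 -0.7 -1. ] w 0.174
x [-0.973  0.231  0.002] y [ 0.231  0.973 -0.006] z [-0.003 -0.005 -1.   ] jawyaw 76.6
[[282.5 128.4]
 [300.  128.8]
 [264.9 135.4]]
[([247, 98, 18, 15, 69], [255.0, 104.1]), ([247, 107, 70, 31, 622], [280.6, 124.9])]
```

```bash
python3 - <<'E'
import cv2,numpy as np
for f,x0,x1,y0,y1 in(("pics/hs.png",245,322,105,152),("pics/ht.png",205,285,140,215)):
    h=cv2.cvtColor(cv2.imread(f),cv2.COLOR_BGR2HSV)[y0:y1,x0:x1].astype(int)
    c=np.full(h.shape[:2],'.');c[(h[...,2]<90)]='#';c[(h[...,0]>10)&(h[...,0]<35)&(h[...,1]>35)&(h[...,2]>=90)]='o';c[(h[...,0]>85)&(h[...,2]>=60)&(h[...,1]>25)]='a'
    print(f,x0,y0);print("\n".join(f"{y0+i} "+"".join(r) for i,r in enumerate(c)))
E
```

```text
pics/hs.png 245 105
105 .............................################................................
106 .............................################................................
107 .............................################................................
108 .............................###############.................................
109 ..............................##############.................................
110 ...............................#############.................................
111 ...............................#############.................................
112 ...............................#############.................................
113 ................................###########..................................
114 .................................##########..................................
115 .................................#########oo.................................
116 .................................#######ooooooooo............................
117 ................................o#######oooooooooo...........................
118 ..........
[... 8468 characters left out ...]
ooooo...............
207 .................aaaaaaaaaaaaaaaaaaaaaaaaaaaaaaaaaaaaaa#oooooooo..o.............
208 .................aaaaaaaaaaaaaaaaaaaaaaaaaaaaaaaaaaaaaaaooooooo...o.............
209 ..................aaaaaaaaaaaaaaaaaaaaaaaaaaaaaaaaaaaaaaaooooo....o.............
210 ..................aaaaaaaaaaaaaaaaaaaaaaaaaaaaaaaaaaaaaaa#ooo...................
211 ...................aaaaaaaaaaaaaaaaaaaaaaaaaaaaaaaaaaaaaaaoo....................
212 ...................aaaaaaaaaaaaaaaaaaaaaaaaaaaaaaaaaaaaaaa#o....................
213 ....................aaaaaaaaaaaaaaaaaaaaaaaaaaaaaaaaaaaaaaa.o...................
214 ....................aaaaaaaaaaaaaaaaaaaaaaaaaaaaaaaaaaaaaaa#....................
```

```bash
python3 - <<'E'
from h import *
def sil(n,c):
    o,_=ray(n,[(320,200)]);C3=np.array([c[0],c[1],.115]);v=C3-o;D=np.linalg.norm(v);w=v/D
    a=np.cross(w,[0,0,1]);a/=np.linalg.norm(a);b=np.cross(a,w);th=np.linspace(0,2*np.pi,721)
    rr=.085*np.sqrt(1-(.085/D)**2);cc=C3-w*.085**2/D
    return proj(n,cc+rr*(np.outer(np.cos(th),a)+np.outer(np.sin(th),b)))
for c in((.542,.3585),(.550,.3585),(.542,.350),(.548,.355)):
    P=sil("side",c);print(c,"top row",P[:,1].min().round(1),[ (r,P[abs(P[:,1]-r)<.6,0].min().round(1),P[abs(P[:,1]-r)<.6,0].max().round(1)) for r in(147,149,151)])
S=cv2.imread("pics/side0.png")
v=S.max(2)
for r in(147,149,151,155,160):print(r,np.where(v[r,255:330]<90)[0][[0,-1]]+255)
print([ (c,v[140:150,c].tolist()) for c in(286,287)])
for nm,y0 in(("side",0),):
    print(proj("side",[[.542,.3585,.2]]),proj("top",[[.542,.3585,.2]]))
T=cv2.imread("pics/top0.png").max(2)
P=sil("top",(.542,.3585))
for r in(165,172,178,183,190,200,205,208):
    k=np.where(T[r,205:285]<90)[0]+205;q=P[abs(P[:,1]-r)<.6,0];print("top",r,k[[0,-1]] if len(k) else k,q.min().round(1) if len(q) else 0,q.max().round(1) if len(q) else 0)
E
```

```text
(0.542, 0.3585) top row 144.4 [(147, np.float64(274.7), np.float64(297.8)), (149, np.float64(271.9), np.float64(300.8)), (151, np.float64(269.7), np.float64(303.0))]
(0.55, 0.3585) top row 143.8 [(147, np.float64(275.6), np.float64(300.6)), (149, np.float64(273.0), np.float64(303.2)), (151, np.float64(271.0), np.float64(305.2))]
(0.542, 0.35) top row 145.2 [(147, np.float64(277.4), np.float64(297.7)), (149, np.float64(274.1), np.float64(301.0)), (151, np.float64(271.7), np.float64(303.5))]
(0.548, 0.355) top row 144.3 [(147, np.float64(276.5), np.float64(299.9)), (149, np.float64(273.7), np.float64(302.8)), (151, np.float64(271.4), np.float64(304.9))]
147 [255 297]
149 [255 300]
151 [255 303]
155 [255 306]
160 [255 310]
[(286, [161, 160, 161, 148, 96, 58, 59, 59, 60, 63]), (287, [161, 160, 161, 150, 95, 56, 59, 60, 61, 62])]
[[284.97482032 146.77462491]] [[238.10887881 182.90267405]]
top 165 [228 263] 232.5 251.7
top 172 [223 263] 223.1 261.4
top 178 [220 265] 219.3 265.2
top 183 [216 266] 217.7 266.8
top 190 [214 266] 217.3 267.3
top 200 [221 268] 220.0 264.7
top 205 [224 260] 223.5 261.2
top 208 [226 258] 226.6 258.1
```

>>> servo_tool(claw=[255,255,255,255,255,255], travel=[[0.007,0.003,0],[0,0,-0.02],[0,0,-0.02],[0,0,-0.012],[0,0,-0.006],[0,0,0]], rot=[[0.3,-0.2,0.4],[0,0,0],[0,0,0],[0,0,0],[0,0,0],[0,0,0]])

```text
time: 31.98
tool_pos: [0.5451, 0.349, 0.2028]
tool_rot: [0.0, 0.119, 0.993, -0.001]
contact_force: [0.1, -0.3, -1.7]
grip_width: 0.176
```

```bash
python3 d.py
```

```text
t 31.975 pos [0.5451 0.349  0.2028] gp [0.5451 0.349  0.2215] q [-1.01  0.41  0.49  1.63 -0.2   1.16  0.86] F [ 0.1 -0.3 -1.7] w 0.176
x [-0.972  0.236 -0.001] y [ 0.236  0.972 -0.002] z [ 0.    -0.002 -1.   ] jawyaw 76.3
```

>>> servo_tool(claw=[255,255,255,255], travel=[[-0.003,0.0095,0],[0,0,-0.004],[0,0,-0.002],[0,0,0]], rot=[[0.1,0,0.7],[0,0,0],[0,0,0],[0,0,0]])

```text
time: 32.48
tool_pos: [0.5426, 0.3608, 0.1983]
tool_rot: [0.001, 0.112, 0.994, 0.001]
contact_force: [-0.6, -1.6, -1.0]
grip_width: 0.173
```

```bash
python3 d.py
```

```text
t 32.475 pos [0.5426 0.3608 0.1983] gp [0.5426 0.3608 0.217 ] q [-1.02  0.42  0.48  1.62 -0.21  1.14  0.86] F [-0.6 -1.6 -1. ] w 0.173
x [-0.975  0.222 -0.002] y [0.222 0.975 0.003] z [ 0.003  0.002 -1.   ] jawyaw 77.2
```

>>> servo_tool(claw=[255,255,255,255,255], travel=[[0,-0.002,-0.003],[0,0,-0.002],[0,0,-0.001],[0,0,0],[0,0,0]], rot=[[-0.1,0.1,0],[0,0,0],[0,0,0],[0,0,0],[0,0,0]])

```text
time: 33.1
tool_pos: [0.5431, 0.3581, 0.1922]
tool_rot: [0.001, 0.112, 0.994, 0.0]
contact_force: [-0.0, -0.4, -0.5]
grip_width: 0.178
```

```bash
python3 d.py
```

```text
t 33.1 pos [0.5431 0.3581 0.1922] gp [0.5431 0.3581 0.2109] q [-1.02  0.43  0.48  1.63 -0.21  1.14  0.86] F [-0.  -0.4 -0.5] w 0.178
x [-0.975  0.223 -0.001] y [0.223 0.975 0.001] z [ 0.001  0.    -1.   ] jawyaw 77.1
```

>>> servo_tool(claw=[255,255,255,255], travel=[[-0.001,0,-0.0015],[0,0,-0.001],[0,0,0],[0,0,0]], rot=[[0,0,0],[0,0,0],[0,0,0],[0,0,0]])

```text
time: 33.6
tool_pos: [0.5421, 0.3583, 0.1902]
tool_rot: [0.001, 0.112, 0.994, 0.0]
contact_force: [-1.0, -1.3, -2.1]
grip_width: 0.178
```

```bash
for i in 1 2 3; do python3 d.py|head -1; done; python3 g.py g8 250,85,80,80 200,140,100,100
```

```text
t 33.6 pos [0.5421 0.3583 0.1902] gp [0.5421 0.3583 0.2089] q [-1.02  0.43  0.48  1.64 -0.21  1.13  0.86] F [-1.  -1.3 -2.1] w 0.178
t 33.6 pos [0.5421 0.3583 0.1902] gp [0.5421 0.3583 0.2089] q [-1.02  0.43  0.48  1.64 -0.21  1.13  0.86] F [-1.  -1.3 -2.1] w 0.178
t 33.6 pos [0.5421 0.3583 0.1902] gp [0.5421 0.3583 0.2089] q [-1.02  0.43  0.48  1.64 -0.21  1.13  0.86] F [-1.  -1.3 -2.1] w 0.178
```

View pics/g8.png

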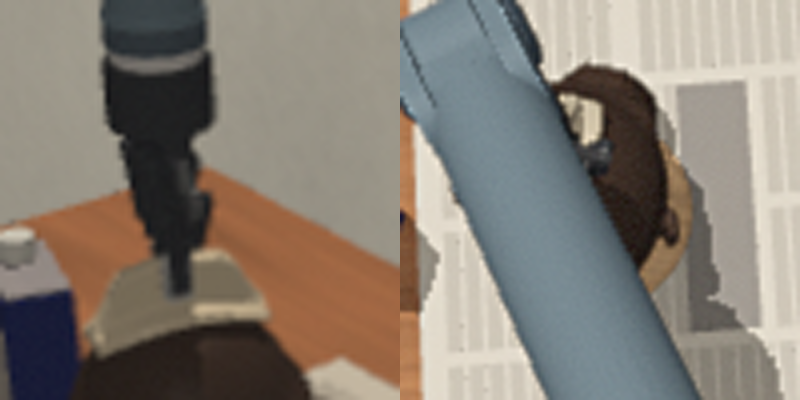

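The crest sits just at the crown at side (180,310) in the crop, with the fingers at mid-fin. I feel for firm contact in small steps.

>>> servo_tool(claw=[255,255,255], travel=[[0,0,-0.001],[0,0,0],[0,0,0]], rot=[[0,0,0],[0,0,0],[0,0,0]])

```text
time: 34.08
tool_pos: [0.5422, 0.3584, 0.1902]
tool_rot: [0.001, 0.112, 0.994, 0.001]
contact_force: [-0.6, 0.6, 0.3]
grip_width: 0.177
```

>>> servo_tool(claw=[255,255,255], travel=[[0,0,-0.001],[0,0,0],[0,0,0]], rot=[[0,0,0],[0,0,0],[0,0,0]])

```text
time: 34.45
tool_pos: [0.5422, 0.3584, 0.1902]
tool_rot: [0.001, 0.112, 0.994, 0.001]
contact_force: [-0.1, -1.1, 2.4]
grip_width: 0.175
```

Contact is firm at z 0.1902, as predicted. Releasing slowly.

>>> servo_tool(claw=[255,225,215,205,200,195,190,180,170,150,130,110], travel=[[0,0,0],[0,0,0],[0,0,0],[0,0,0],[0,0,0],[0,0,0],[0,0,0],[0,0,0],[0,0,0],[0,0,0],[0,0,0],[0,0,0]], rot=[[0,0,0],[0,0,0],[0,0,0],[0,0,0],[0,0,0],[0,0,0],[0,0,0],[0,0,0],[0,0,0],[0,0,0],[0,0,0],[0,0,0]], squeeze=20)

```text
time: 35.95
tool_pos: [0.5429, 0.3587, 0.1894]
tool_rot: [0.002, 0.112, 0.994, 0.001]
contact_force: [-0.4, -0.1, 1.0]
grip_width: 0.568
```

```bash
cat >crest.py <<'E'
from h import *
im=robot.grab_frame("side");cv2.imwrite("pics/hs2.png",im[:,:,::-1])
x0,x1,y0,y1=258,315,128,165
h=cv2.cvtColor(im,cv2.COLOR_RGB2HSV)[y0:y1,x0:x1].astype(int)
c=np.full(h.shape[:2],'.');c[(h[...,1]>=100)]='w';c[(h[...,1]<100)&(h[...,2]>=70)]='o';c[(h[...,2]<70)]='#'
print("\n".join(f"{y0+i} "+"".join(r) for i,r in enumerate(c)))
f=np.array([.975,-.223,0]);o=np.array([.542,.3585,.2]);l=np.array([.223,.975,0])
print(proj("side",[o+[0,0,.042]+.038*f,o+[0,0,.042]-.038*f,o+.065*f-.023*l-[0,0,.014],o-.065*f-.023*l-[0,0,.014]]).round(1))
E
python3 d.py|head -1;python3 crest.py
```

```text
t 35.95 pos [0.5429 0.3587 0.1894] gp [0.5429 0.3587 0.2081] q [-1.02  0.43  0.48  1.64 -0.21  1.13  0.86] F [-0.4 -0.1  1. ] w 0.568
128 wwwwwwwwwwwwwwwwwwww##############wwwwwwwwwwwwwwwwwwwoooo
129 wwwwwwwwwwwwwwwwwwww##############wwwwwwwwwwwwwwwwwwwwooo
130 wwwwwwwwwwwwwwwwwwwww#############wwwwwwwwwwwwwwwwwwwwwww
131 wwwwwwwwwwwwwwwwwwwww#############wwwwwwwwwwwwwwwwwwwwwww
132 wwwwwwwwwwwwwwwwwwwww#############wwwwwwwwwwwwwwwwwwwwwww
133 owwwwwwwwwwwwwwwwwwww#############wwwwwwwwwwwwwwwwwwwwwww
134 oowwwwwwwwwwwwwwwwwww#############owwwwwwwwwwwwwwwwwwwwww
135 ooowwwwwwwwwwwwwwwwww#############ooowwwwwwwwwwwwwwwwwwww
136 ooowwwwwwwwwwwwwwwwwwo#ooo######oooooowwwwwwwwwwwwwwwwwww
137 oooowwwwwwwwwwwwwwwwwoooooo####oooooooowwwwwwwwwwwwwwwwww
138 oooowwwwwwwwwwwwwwwoooooooo#####oooooooowwwwwwwwwwwwwwwww
139 ooooowwwwwwwwwwwwoooooooooo#####oooooooowwwwwwwwwwwwwwwww
140 oooooowwwwwwwwwooooooooooooo####ooooooooowwwwwwwwwwwwwwww
141 oooooowwwwwwwwwooooooooooooo####oooooooooowwwwwwwwwwwwwww
142 oooooowwwwwwwwoooooooooooooo####oooooooooooowwwwwwwwwwwww
143 ooo##oowwwwwwwoooooooooooooo####
[... 688 characters left out ...]
##########wwwwwwwww
155 ########ww#oooooo###############################wwwwwwwww
156 ########ow#oooo##################################wwwwwwww
157 ##################################################wwwwwww
158 ###################################################wwwwoo
159 ####################################################woooo
160 ####################################################ooooo
161 #####################################################oooo
162 #####################################################oooo
163 ######################################################ooo
164 ######################################################ooo
[[294.2 134.1]
 [274.  138.1]
 [304.3 149.3]
 [270.1 156.6]]
```

>>> servo_tool(claw=[110,110,110,110,110,110,110,110], travel=[[0,0,0.005],[0,0,0.01],[0,0,0.015],[0,0,0.02],[0,0,0.03],[0,0,0.04],[0,0,0.02],[0,0,0]], rot=[[0,0,0],[0,0,0],[0,0,0],[0,0,0],[0,0,0],[0,0,0],[0,0,0],[0,0,0]])

```text
time: 37.0
tool_pos: [0.5441, 0.3587, 0.3417]
tool_rot: [0.004, 0.112, 0.994, 0.004]
contact_force: [-0.4, -0.9, -1.1]
grip_width: 0.568
```

```bash
python3 d.py|head -1;python3 crest.py|sed -n '1,30p'; python3 rim.py|tail -1; python3 fg.py|grep -v 310
```

```text
t 37.0 pos [0.5441 0.3587 0.3417] gp [0.544  0.3585 0.3603] q [-1.04  0.32  0.51  1.45 -0.16  1.4   0.82] F [-0.4 -0.9 -1.1] w 0.568
128 wwwwwwwwwwwwwwwwwwwwwwwwwwwwwwwwwwwwwwwwwwwwwwwwwwwwwoooo
129 wwwwwwwwwwwwwwwwwwwwwwwwwwwwwwwwwwwwwwwwwwwwwwwwwwwwwwooo
130 wwwwwwwwwwwwwwwwwwwwwwwwwwwwwwwwwwwwwwwwwwwwwwwwwwwwwwwww
131 wwwwwwwwwwwwwwwwwwwwwwwwwwwwwwwwwwwwwwwwwwwwwwwwwwwwwwwww
132 wwwwwwwwwwwwwwwwwwwwwwwwwwwwwwwwwwwwwwwwwwwwwwwwwwwwwwwww
133 owwwwwwwwwwwwwwwwwwwwwwwwwwwwwwwwwwwwwwwwwwwwwwwwwwwwwwww
134 oowwwwwwwwwwwwwwwwwwwwwwwwwwwwwwwwwwwwwwwwwwwwwwwwwwwwwww
135 ooowwwwwwwwwwwwwwwwwwwwwwwwwooooooooowwwwwwwwwwwwwwwwwwww
136 ooowwwwwwwwwwwwwwwwwwwwwoooooooooooooowwwwwwwwwwwwwwwwwww
137 oooowwwwwwwwwwwwwwwwwoooooooooooooooooowwwwwwwwwwwwwwwwww
138 oooowwwwwwwwwwwwwwwooooooooooooooooooooowwwwwwwwwwwwwwwww
139 ooooowwwwwwwwwwwwooooooooooooooooooooooowwwwwwwwwwwwwwwww
140 oooooowwwwwwwwwoooooooooooooooooooooooooowwwwwwwwwwwwwwww
141 oooooowwwwwwwwwooooooooooooooooooooooooooowwwwwwwwwwwwwww
142 oooooowwwwwwwwoooooooooooooooooooooooooooooowwwwwwwwwwwww
143 oooo#oowwwwwwwooooooooooooooooooo
[... 738 characters left out ...]
#####################wwwwwwwww
156 ########ow#oooo##################################wwwwwwww
157 ##################################################wwwwwww
['side', 'top'] [ 0.4994 -0.312   0.0774] axis lean deg x,y [-1.4  1.6] n 220 rms 0.59
top [367 170  19  12 166] [375.8 175.6] [[ 0.603 -0.117  0.012]]
top [349 186  15  11  87] [356.6 191.1] [[ 0.546 -0.043  0.012]]
top [383 191   7  16  85] [385.5 197.7] [[ 0.519 -0.149  0.012]]
side [349 239  17   8  99] [357.7 242.1] [[ 0.549 -0.039  0.012]]
side [375 240  24  14 182] [386.6 246.6] [[ 0.605 -0.112  0.012]]
side [367 257  15  10  65] [374.5 261.4] [[ 0.528 -0.139  0.012]]
side [379 279  10   6  33] [384.8 282.5] [[ 0.49  -0.222  0.012]]
```

```bash
python3 - <<'E'
from h import *
b={n:robot.grab_frame(n).astype(int) for n in("top","side")}
for k,n,(x,y,w,h) in(("can","top",(412,125,28,35)),("hackle","top",(325,120,48,28)),("tin","side",(245,130,22,46)),("can","side",(440,208,32,65)),("hackle","side",(375,192,52,38))):
    a=cv2.imread(f"pics/{n}0.png")[:,:,::-1].astype(int);d=abs(a-b[n]).max(2)[y:y+h,x:x+w];print(k,n,(d>40).mean().round(3))
robot.hand_in()
E
```

```text
can top 0.0
hackle top 0.0
tin side 0.0
can side 0.0
hackle side 0.0
the job is handed in; nothing more can be done
```

The job is done and handed in at about 37 s of the 72 s allowed.

- **Fangs:** the four fangs are in the black tray. A close view after tipping showed all four, and the last colour-mask check matched: two single fangs and one blob the size of two.
- **Pan:** it stands empty and upright at about (0.499, -0.312), clear of the tray. The rim fit agrees with its starting level to about 1°. It touched down once at a slant because it had slipped in the grip; I levelled it and set it down again before letting go.
- **Crest:** it was set on the far head's crown at about (0.542, 0.358), level, at a yaw of about -13°. Its lower corners came within about 1 px of where I predicted, and its outline did not change after I let go and backed away.
- **Bystanders:** image differences for the spray can, solvent tin and pin comb showed no change. I checked the tin in the side view only.

**Disagreements along the way:**
- The first pinch on the pan handle missed.
- The real fingertips are about 25 mm short of the reported tool point. I allowed for that when gripping the crest.
- The head's heading read -12° from the ears alone and about -16° from the muzzle, so I placed the crest at about -13°.

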